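Strip the lens carrier and set it on the wash rack

TASK

Get the lens carrier ready for washing: with the pick's tip under its end, lift every split retaining ring that is still fitted out of its groove (never pull a seated ring with the gripper), put the rings in the steel parts tray and hang the pick back in its stand. Only when all the rings are in the tray, lift the carrier off its work stand, gripping it near its balance point (try, and shift the grip if one end hangs) so that it stays level and the loose lenses stay in their cells, and seat it fully on the wash rack. Leave the other things on the bench alone.

Things in the scene. Friction and masses are not known exactly. Their poses are not given: they have to be found in the camera images.
- carrier: Lens carrier: flat aluminium bar 56 mm wide (x), 320 mm long (y), 20 mm thick. Origin: centre of the underside, z up. Cells on its middle line at y = -137, -67, +3 and +73 mm. Gripped across its width from above; its sides are polished and slippery. Lopsided, 0.5 to 1 kg: the balance point is on the middle line between y = +25 and +80 mm, different each time. Starts on the work stand, underside 22 mm above the bench.
- ballast: Dark steel ballast block fixed on the carrier's +y end: 54 x 45 mm, spanning the carrier's y = 115 to 160 mm, its top 36 mm above the carrier's underside. Its weight varies. Origin and axes: the carrier's.
- work_stand: Fixed black stand on which the carrier starts: base plate 76 x 350 x 6 mm, two saddles 137 mm either side of its origin (along y), seat 22 mm above the bench, side lips and end stops 10 mm higher with 5 mm play. Origin: centre of the underside.
- cell0 (a point): Cell 0 of the carrier, on its axis, at the ledge the ring lies on, 4 mm below the top face; axes the carrier's. Recess 43 mm across, 4 mm deep (the groove); below it a square well 32 mm wide, 12 mm deep, lens on its floor. On the +x side a notch 15 mm wide, as deep as the well, runs out under the groove to 23.5 mm from the axis: room for the pick tip under the ring.
- ring0: Split retaining ring of cell 0 (may be missing). Steel C, 40 mm outside, 27 mm inside, 5 mm thick, 25 g; origin: centre of its underside. Its opening runs from -12 to -60 degrees off its +x axis; the end at -12 degrees lies over the notch. It lies in the groove by its weight alone, 1 mm proud of the top face.
- lens0: Glass lens of cell 0: a disc 30 mm across, 4 mm thick, 12 g, loose on the floor of the well, 8 mm below the ring. Origin: centre of its underside.
- cell1 (a point): Cell 1 of the carrier, on its axis, at the ledge the ring lies on, 4 mm below the top face; axes the carrier's. Recess 43 mm across, 4 mm deep (the groove); below it a square well 32 mm wide, 12 mm deep, lens on its floor. On the +x side a notch 15 mm wide, as deep as the well, runs out under the groove to 23.5 mm from the axis: room for the pick tip under the ring.
- ring1: Split retaining ring of cell 1 (may be missing). Steel C, 40 mm outside, 27 mm inside, 5 mm thick, 25 g; origin: centre of its underside. Its opening runs from -12 to -60 degrees off its +x axis; the end at -12 degrees lies over the notch. It lies in the groove by its weight alone, 1 mm proud of the top face.
- lens1: Glass lens of cell 1: a disc 30 mm across, 4 mm thick, 12 g, loose on the floor of the well, 8 mm below the ring. Origin: centre of its underside.
- cell2 (a point): Cell 2 of the carrier, on its axis, at the ledge the ring lies on, 4 mm below the top face; axes the carrier's. Recess 43 mm across, 4 mm deep (the groove); below it a square well 32 mm wide, 12 mm deep, lens on its floor. On the +x side a notch 15 mm wide, as deep as the well, runs out under the groove to 23.5 mm from the axis: room for the pick tip under the ring.
- ring2: Split retaining ring of cell 2 (may be missing). Steel C, 40 mm outside, 27 mm inside, 5 mm thick, 25 g; origin: centre of its underside. Its opening runs from -12 to -60 degrees off its +x axis; the end at -12 degrees lies over the notch. It lies in the groove by its weight alone, 1 mm proud of the top face.
- lens2: Glass lens of cell 2: a disc 30 mm across, 4 mm thick, 12 g, loose on the floor of the well, 8 mm below the ring. Origin: centre of its underside.
- cell3 (a point): Cell 3 of the carrier, on its axis, at the ledge the ring lies on, 4 mm below the top face; axes the carrier's. Recess 43 mm across, 4 mm deep (the groove); below it a square well 32 mm wide, 12 mm deep, lens on its floor. On the +x side a notch 15 mm wide, as deep as the well, runs out under the groove to 23.5 mm from the axis: room for the pick tip under the ring.
- ring3: Split retaining ring of cell 3 (may be missing). Steel C, 40 mm outside, 27 mm inside, 5 mm thick, 25 g; origin: centre of its underside. Its opening runs from -12 to -60 degrees off its +x axis; the end at -12 degrees lies over the notch. It lies in the groove by its weight alone, 1 mm proud of the top face.
- lens3: Glass lens of cell 3: a disc 30 mm across, 4 mm thick, 12 g, loose on the floor of the well, 8 mm below the ring. Origin: centre of its underside.
- pick: Pick, 120 mm long, 50 g, hanging upright. Origin: bottom end of the shank, on the axis, z up the pick. Shank 6 mm thick; at its bottom a flat foot points along +x, 5 mm wide, 3 mm thick (z 0 to 3 mm), tip 12 mm from the axis. Collar 26 mm square at z 60 to 64 mm; above it a square grey handle 13 mm wide, z 64 to 120 mm, sides along x and y.
- pick_rest (a point): Fixed white pick stand: point midway between its two fork prongs, on their top face, 72 mm above the bench. The 11 mm slot between them runs along this frame's x from -20 to +30 mm, open at -x. The pick hangs here by its collar, foot along +x, origin 12 mm above the bench; it goes straight up and straight down, foot and all.
- tray: Steel parts tray, loose, 0.35 kg: 130 x 130 mm, 22 mm high, walls and floor 3 mm. Origin: centre of the underside.
- rack_seat (a point): Fixed wash rack: two white saddles in a steel drip tray (96 x 360 mm, rim 10 mm high). The point is where the centre of the carrier's underside belongs, 22 mm above the bench, the carrier's length along this frame's y, either way round. Saddles 137 mm either side; lips and end stops 10 mm above the seat, with 5 mm play.
- vial: Small amber vial, 28 mm across, 62 mm tall, standing. A bystander: leave it alone.
- spray: White bottle, 52 mm across, 150 mm tall, standing. A bystander: leave it alone.
- driver: Screwdriver, 150 mm, lying. A bystander: leave it alone.
- beaker: Glass beaker, 60 mm across, 70 mm tall. A bystander: leave it alone.
- jar: Low white jar, 48 mm across, 50 mm tall. A bystander: leave it alone.
There are look-alikes about, which are no part of the job. Leave any blue look-alike of the ring0 alone.

How it is judged (in metres and radians):
On the way, in this order (a step that is already met when the one before it is completed fails the run):
1. every fitted ring has been lifted out of its groove ((horizontal distance between ring0 and cell0 above 0.007 m or z of ring0 in the frame of cell0 above 0.006 m) and (horizontal distance between ring1 and cell1 above 0.007 m or z of ring1 in the frame of cell1 above 0.006 m) and (horizontal distance between ring2 and cell2 above 0.007 m or z of ring2 in the frame of cell2 above 0.006 m) and (horizontal distance between ring3 and cell3 above 0.007 m or z of ring3 in the frame of cell3 above 0.006 m)), for 0.2 s.
2. all rings lie in the parts tray (x of ring0 in the frame of tray between -0.06 and 0.06 m and y of ring0 in the frame of tray between -0.06 and 0.06 m and z of ring0 in the frame of tray between -0.002 and 0.022 m and x of ring1 in the frame of tray between -0.06 and 0.06 m and y of ring1 in the frame of tray between -0.06 and 0.06 m and z of ring1 in the frame of tray between -0.002 and 0.022 m and x of ring2 in the frame of tray between -0.06 and 0.06 m and y of ring2 in the frame of tray between -0.06 and 0.06 m and z of ring2 in the frame of tray between -0.002 and 0.022 m and x of ring3 in the frame of tray between -0.06 and 0.06 m and y of ring3 in the frame of tray between -0.06 and 0.06 m and z of ring3 in the frame of tray between -0.002 and 0.022 m), for 0.2 s.
3. the carrier is lifted clear and level in the gripper (within about 6 degrees) (height (world z) of carrier above 0.045 m and angle between carrier's own z axis and vertical below 0.1 rad and contact force between the fingers and carrier above 2 N), for 0.3 s.
At the end, for the whole second after the job is handed in: The carrier rests level on both saddles of the wash rack (centre within 9 mm, underside within 3 mm of the seat's height, turned less than 0.08 rad), each lens is in its cell, every ring lies inside the parts tray, the pick hangs upright in its stand (within 15 mm), and nothing moves (all of step 2 and distance between lens0 and cell0 below 0.016 m and distance between lens1 and cell1 below 0.016 m and distance between lens2 and cell2 below 0.016 m and distance between lens3 and cell3 below 0.016 m and horizontal distance between carrier and rack_seat below 0.009 m and z of carrier in the frame of rack_seat between -0.003 and 0.003 m and angle between the y axis of carrier and the y axis of rack_seat, either way round below 0.08 rad and angle between carrier's own z axis and vertical below 0.04 rad and horizontal distance between pick and pick_rest below 0.015 m and height (world z) of pick between 0.007 and 0.017 m and angle between pick's own z axis and vertical below 0.12 rad and angle between tray's own z axis and vertical below 0.1 rad and linear speed of each of carrier, pick, ring0, ring1, ring2, ring3 below 0.02 m/s); the robot touches nothing.
It fails at once if the gripper takes hold of a ring that is still seated in its groove (((horizontal distance between ring0 and cell0 below 0.004 m and z of ring0 in the frame of cell0 below 0.002 m) and contact force between the fingers and ring0 above 1 N) or ((horizontal distance between ring1 and cell1 below 0.004 m and z of ring1 in the frame of cell1 below 0.002 m) and contact force between the fingers and ring1 above 1 N) or ((horizontal distance between ring2 and cell2 below 0.004 m and z of ring2 in the frame of cell2 below 0.002 m) and contact force between the fingers and ring2 above 1 N) or ((horizontal distance between ring3 and cell3 below 0.004 m and z of ring3 in the frame of cell3 below 0.002 m) and contact force between the fingers and ring3 above 1 N)).
It fails at once if the carrier is lifted off while a ring is still in its groove (((horizontal distance between ring0 and cell0 below 0.004 m and z of ring0 in the frame of cell0 below 0.002 m) and height (world z) of ring0 above 0.06 m) or ((horizontal distance between ring1 and cell1 below 0.004 m and z of ring1 in the frame of cell1 below 0.002 m) and height (world z) of ring1 above 0.06 m) or ((horizontal distance between ring2 and cell2 below 0.004 m and z of ring2 in the frame of cell2 below 0.002 m) and height (world z) of ring2 above 0.06 m) or ((horizontal distance between ring3 and cell3 below 0.004 m and z of ring3 in the frame of cell3 below 0.002 m) and height (world z) of ring3 above 0.06 m)).
It fails at once if the carrier is tipped more than about 14 degrees (angle between carrier's own z axis and vertical above 0.25 rad).
It fails at once if a bystander is knocked away (distance of any of vial, spray, driver, beaker, jar from where it was at the start of the episode above 0.03 m).
Of ring0, ring1, ring2, ring3 only 3 to 4 are there at a start; the rules pass over those that are not, and their reading is None.
At some moment in a run one of tray may be knocked a few centimetres aside while the robot is not near it.
It also fails if it takes over 208 s, if anything falls off the work surface, if the arm or the gripper's body presses on something with over 40 N, if the wrist force passes 120 N, or if a joint passes its speed limit or range.

ROBOT

A 6-joint arm with a two-finger parallel gripper is mounted at the origin on the work surface. World frame = base frame: x ahead of the robot, y to its left, z up, the work surface at z = 0. Lengths are in mm, angles in rad, forces in N, time in s.
With the tool pointing down it reaches from about 275 to 750 mm from the base axis. Payload 10.2 kg.
Tool frame: the origin (TCP) lies midway between the tips of the shut fingers; the grasp point (between the pads) lies 19 mm behind it; y points along the fingers, z is the direction in which the jaws open and shut, and the axes are right-handed (so a half turn about y gives the same grasp; the last joint's range is limited). The gripper opens to 85 mm and grips with 20 to 120 N. Pads are 22 mm wide; open, the fingers measure 114 mm over their backs; the gripper's body (76 mm by 85 mm) begins 54 mm behind the grasp point. The pads swing forward as they close: fully open they stand 13 mm farther back than shut.
Start: joints at [1.083, 0.313, 1.498, -0, 1.331, -0.223], TCP at [137.414, 506.704, 231.294] pointing down, gripper open.
Joint ranges: [-2.94, 2.94], [-0.97, 2.17], [0.19, 2.56], [-1.23, 4.37], [0.02, 3.11], [-2.88, 2.88]. Speed limits (rad/s): [2.39, 2.39, 3.01, 3.14, 3.14, 3.14].

INTERFACE

Orientations are given as a unit quaternion [w, x, y, z].
In Python, from rig import ctrl gives the robot as it stands.
- The arm moves only by the shell command python3 -m inch 'ROWS' [OPENING] [FORCE]. ROWS is JSON, one flat list of numbers, 6 for each row, row after row: the shift along the tool's x, y, z in cm, then the turn, a rotation vector about the tool's x, y, z in rad. A call has 1 to 8 rows; each row is the pose to reach, as a shift and turn from the pose commanded when the call began, along the tool's axes at that moment; what a row does not reach only later rows make up. A row lasts 1/12 s, in which the tool goes at most 41.7 mm and 7.16 degrees, less where a joint would pass 70% of its speed; a pose out of reach is approached as far as the arm can. A call with a gripper value outside its range is refused whole. OPENING is the gripper command: -1 is fully open, 1 is shut, values between are in proportion, set as the call begins (- or left out, the last holds). The fingers move at their own pace and stop on an object; FORCE is the grip in N (left out, the last holds). Time passes only in rows, so rows that repeat a pose let the fingers close. It gives the time, the measured TCP pose, the force and the opening at its end, in the units of the state.
- ctrl.sense(): the state, without advancing time (a new reading comes with each control period).
- ctrl.capture(name): name is "scene" or "top"; returns the picture (420x560x3 uint8, red, green, blue); there is no depth.
- ctrl.get_calibration(name): a dict with "fx", "fy", "cx", "cy" (pixels), "world_to_cam" (4x4, takes a point from world to camera coordinates). Camera axes: x right, y down, z forward; pixel columns grow to the right and rows downward; lengths in mm; the calibration is good to about 2 mm. A picture is of the moment at which its call begins. get_calibration takes no time and is no camera call.
- ctrl.finish_job(): hands the job in, once; it reports no verdict.
Trained networks look in the newest picture that a camera, given by its name, has taken for a name from the list of things; names that differ only in an ending like _2 or _b are one class to them, and where a whole thing is asked for, a point or a joint stands for the part that bears it (a point fixed in the world has none). Each returns a list of dicts, best first, with "score" (0 to 1); they miss things now and then, are a little off and sometimes report something else, mostly with a low value. They report only what shows in the picture. A call takes as long as a camera call. They do not tell look-alikes from the thing itself.
- ctrl.search_frame(thing, camera): "uv" ([column, row] in pixels, amid what is visible of it).
The state is a dict: "time_s": time; "joints": joint angles; "dq": joint speeds; "tau": joint torques, N m; "eef_pos": TCP position; "ee_rot": TCP orientation; "force": force on the tool from outside, world axes, zero at the start; "wrist_torque": the same for the moment, N m; "grip_width": opening from 0.0 (shut) to 1.0 (fully open).
Only numpy, scipy, OpenCV 4.12 (cv2) and the standard library are available. Lean on these libraries where they do the work, as an engineer would, in place of code of your own. Each camera call takes 0.05 s, during which the arm holds its last target.

## Working session

There is one attempt and no reset: what is moved stays moved. The work goes in short steps, Python scripts to look and compute and a shell command to move; the robot and the scene stay as the last step left them, time stands still between calls to the robot, and variables do not carry over. Pictures are saved under pics/ and viewed, and the job is handed in when it is done.

```bash
ls; mkdir -p pics
cat > h.py <<'E'
from rig import ctrl
import numpy as np, cv2
from scipy.spatial.transform import Rotation as R
def K(n):
    c=ctrl.get_calibration(n); return c['fx'],c['fy'],c['cx'],c['cy'],np.array(c['world_to_cam'])
def ray(n,uv,z):
    fx,fy,cx,cy,T=K(n); d=np.array([(uv[0]-cx)/fx,(uv[1]-cy)/fy,1]); Rm=T[:3,:3];t=T[:3,3]
    o=-Rm.T@t; w=Rm.T@d; return o+w*(z-o[2])/w[2]
def proj(n,p):
    fx,fy,cx,cy,T=K(n); q=T[:3,:3]@np.array(p,float)+T[:3,3]; return np.array([fx*q[0]/q[2]+cx,fy*q[1]/q[2]+cy])
def save(n,f,crop=None,s=1):
    im=ctrl.capture(n)
    np.save('last_%s.npy'%n,im)
    if crop: im=im[crop[1]:crop[3],crop[0]:crop[2]]
    if s!=1: im=cv2.resize(im,None,fx=s,fy=s,interpolation=cv2.INTER_CUBIC)
    cv2.imwrite('pics/'+f,im[:,:,::-1]); return im
E
python3 - <<'E'
from h import *
print(ctrl.sense())
for n in('scene','top'):
    save(n,n+'0.png'); print(n,K(n))
    for t in ['carrier','ballast','work_stand','cell0','ring0','lens0','pick','pick_rest','tray','rack_seat','vial','spray','driver','beaker','jar']:
        print(t,[(np.round(d['uv']).tolist(),round(d['score'],2)) for d in ctrl.search_frame(t,n)])
E
```

```text
pics
{'time_s': 0.0, 'joints': array([ 1.08260621e+00,  3.13432291e-01,  1.49846718e+00,  8.62292304e-06,
        1.33099710e+00, -2.23380358e-01]), 'dq': array([-0.00243219,  0.00033897, -0.00099523, -0.00242517,  0.00109919,
        0.00044606]), 'tau': array([ 3.00468118e-04, -4.12269187e+01, -2.59737110e+01, -2.03476702e-04,
        4.26115395e-03,  4.36753908e-05]), 'eef_pos': array([137.27689957, 506.4573706 , 230.73281183]), 'ee_rot': array([-0.70048632,  0.70134852, -0.09351513,  0.09318842]), 'force': array([ 0.00972186, -0.58114514, -0.06761398]), 'wrist_torque': array([-0.0465595 ,  0.00010249,  0.02031731]), 'grip_width': 1.0002545313602733}
scene (446.83645333518496, 446.83645333518496, 271.3049545594992, 214.17508713867318, array([[ 5.23606439e-01,  8.51876819e-01, -1.19239951e-02,
        -2.87538430e+02],
       [ 4.63983973e-01, -2.96870356e-01, -8.34617796e-01,
        -1.81007495e+02],
       [-7.14531434e-01,  4.31478709e-01, -5.50700421e-01,
         1.38543513e+03],
       [ 0.00000000e+00,  0.00000000e+00,  0.00000000e+00,
         1.00000000e+00]]))
carrier [(
[... 1125 characters left out ...]
3.0], 0.75)]
cell0 [([272.0, 272.0], 0.75)]
ring0 [([311.0, 272.0], 0.67), ([341.0, 267.0], 0.62), ([244.0, 279.0], 0.54), ([279.0, 275.0], 0.5), ([364.0, 221.0], 0.48)]
lens0 [([251.0, 277.0], 0.63), ([282.0, 272.0], 0.49), ([314.0, 267.0], 0.47)]
pick [([437.0, 231.0], 0.69), ([275.0, 271.0], 0.48)]
pick_rest [([420.0, 224.0], 0.77)]
tray [([125.0, 248.0], 0.88)]
rack_seat [([287.0, 174.0], 0.69), ([221.0, 277.0], 0.53)]
vial [([161.0, 138.0], 0.59), ([274.0, 271.0], 0.43)]
spray [([131.0, 329.0], 0.8), ([122.0, 248.0], 0.56), ([220.0, 277.0], 0.48), ([244.0, 278.0], 0.37)]
driver [([403.0, 139.0], 0.63)]
beaker [([420.0, 330.0], 0.9), ([131.0, 327.0], 0.69), ([126.0, 249.0], 0.47)]
jar []
```

View pics/scene0.png

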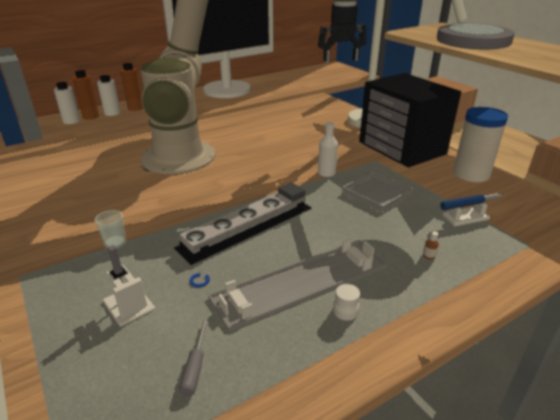

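View pics/top0.png

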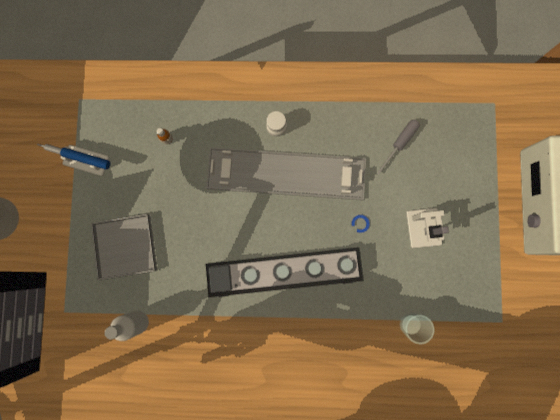

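Run:
```python
from h import *
im=np.load('last_top.npy')
a=cv2.resize(im[235:315,200:375],None,fx=4.5,fy=4.5,interpolation=cv2.INTER_CUBIC)
b=cv2.resize(im[195:260,390:475],None,fx=6,fy=6,interpolation=cv2.INTER_CUBIC)
cv2.imwrite('pics/ca.png',a[:,:,::-1]);cv2.imwrite('pics/cb.png',b[:,:,::-1])
im=np.load('last_scene.npy')
b=cv2.resize(im[225:345,70:200],None,fx=5,fy=5,interpolation=cv2.INTER_CUBIC);cv2.imwrite('pics/cc.png',b[:,:,::-1])
b=cv2.resize(im[165:265,160:320],None,fx=5,fy=5,interpolation=cv2.INTER_CUBIC);cv2.imwrite('pics/cd.png',b[:,:,::-1])
```

```text
(no output)
```

View pics/ca.png

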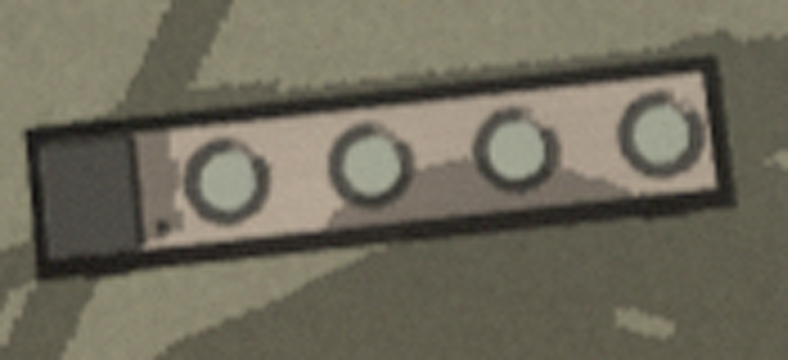

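View pics/cb.png

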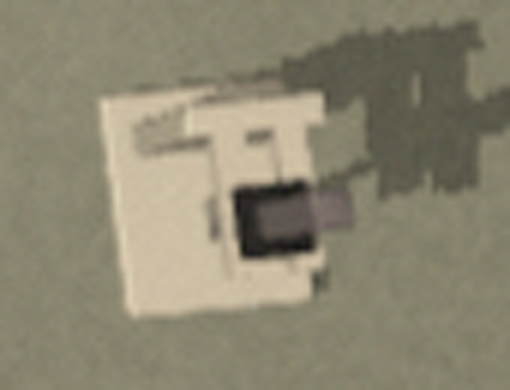

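View pics/cc.png

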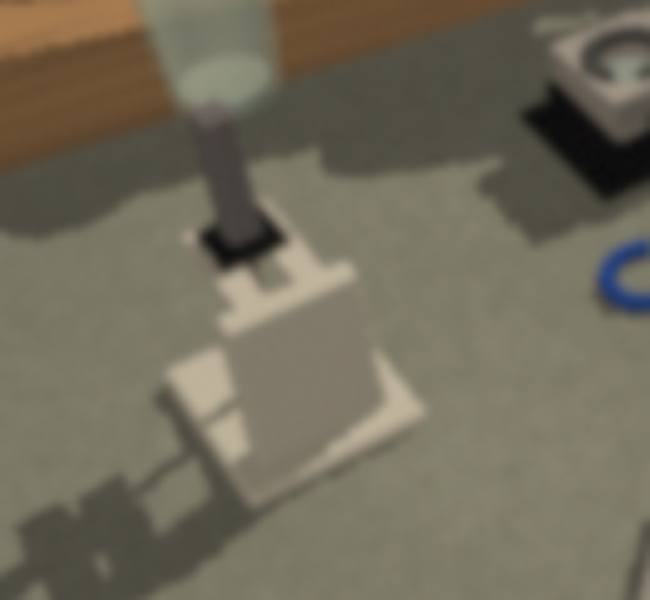

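View pics/cd.png

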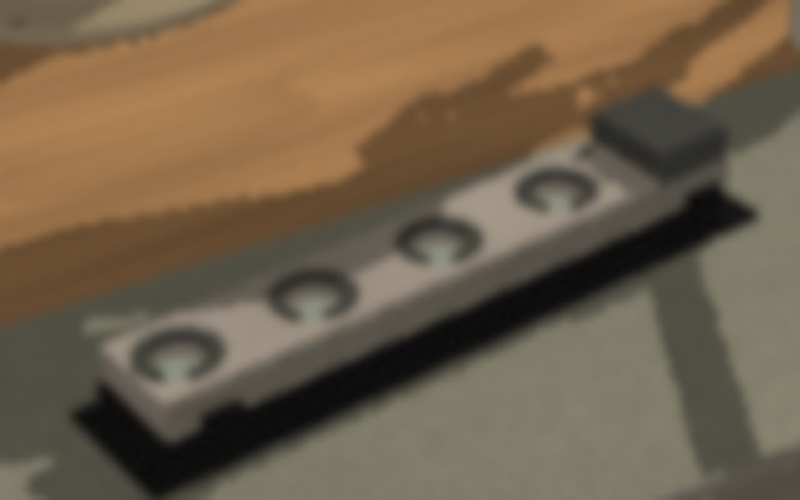

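The top view shows all four cells with a dark split ring, at about (250,276), (282,272), (315,268) and (347,265). The ballast is at the +y end, (220,278). The steel tray is at (125,248) and the wash rack at (287,174). The grey-handled pick hangs in its stand at (436,231). The look-alikes are the blue ring at (361,223) and the blue-handled tool at (85,158), and I'll leave both alone. Next I rectify the image to measure.

```bash
cat >> h.py <<'E'
def rect(n,im,x0,x1,y0,y1,z,s):
    # output: row 0 = x1 (world +x up), col 0 = y1 (world +y left); s px/mm
    W=int((y1-y0)*s);H=int((x1-x0)*s)
    c=np.array([proj(n,(x,y,z)) for x,y in((x1,y1),(x1,y0),(x0,y0),(x0,y1))],np.float32)
    d=np.array([(0,0),(W,0),(W,H),(0,H)],np.float32)
    M=cv2.getPerspectiveTransform(c,d)
    return cv2.warpPerspective(im,M,(W,H),flags=cv2.INTER_CUBIC)
E
python3 - <<'E'
from h import *
q=ctrl.sense()['ee_rot']; m=R.from_quat([q[1],q[2],q[3],q[0]]).as_matrix(); print(np.round(m,3))
for n in('top','scene'):
    T=K(n)[4]; print(n,'cam',-T[:3,:3].T@T[:3,3])
for nm,uv,z in [('pickcollar',(436,231),76),('pickhandle',(440,231),132),('tray',(125,248),10),('rack',(287,174),12),('blue',(361,223),2),('bal',(220,278),58),('jar',(276,123),50),('beaker',(418,329),35),('spray',(131,329),0),('c3',(250,276),43),('c0',(347,265),43)]:
    print(nm,ray('top',uv,z).round())
im=np.load('last_top.npy')
r=rect('top',im,420-0,540-0,-240,160,43,2)
p=ray('top',(347,265),43)
print(p)
x0,x1,y0,y1=p[0]-60,p[0]+20+20,p[1]-60,p[1]+300
r=rect('top',im,x0,x1,y0,y1,43,2.2); print(x0,x1,y0,y1)
cv2.imwrite('pics/rc.png',r[:,:,::-1])
E
```

```text
[[ 0.965  0.     0.262]
 [-0.262 -0.     0.965]
 [ 0.    -1.     0.   ]]
top cam [475.20843664 -17.2114641  980.27644425]
scene cam [1224.47850281 -406.57419949  608.45902788]
pickcollar [ 544. -325.   76.]
pickhandle [ 540. -314.  132.]
tray [498. 353.  10.]
rack [674. -12.  12.]
blue [ 565. -182.    2.]
bal [437. 127.  58.]
jar [781.  15.  50.]
beaker [ 337. -297.   35.]
spray [317. 333.   0.]
c3 [442.  64.  43.]
c0 [ 470. -145.   43.]
[ 469.70573152 -144.66069088   43.        ]
409.7057315221595 509.7057315221595 -204.66069088471718 155.33930911528282
```

View pics/rc.png

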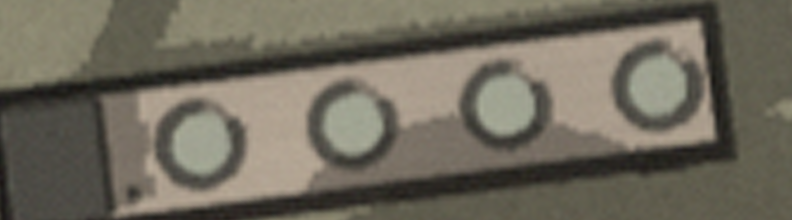

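```bash
cat > meas.py <<'E'
from h import *
def cells(im):
    s=4;x0,x1,y0,y1=390,520,-215,160
    r=rect('top',im,x0,x1,y0,y1,42.5,s)
    g=cv2.cvtColor(r,cv2.COLOR_RGB2GRAY)
    out=[]
    hc=cv2.HoughCircles(cv2.GaussianBlur(g,(0,0),3),cv2.HOUGH_GRADIENT,1,50*s,param1=60,param2=12,minRadius=int(18*s),maxRadius=int(24*s))
    return [(x1-c[1]/s,y1-c[0]/s,c[2]/s) for c in hc[0]]
if __name__=='__main__':
    im=np.load('last_top.npy')
    P=sorted(cells(im),key=lambda c:c[1]); print(np.round(P,1))
E
python3 meas.py
python3 - <<'E'
from h import *
im=np.load('last_top.npy')
# lens-blob centroids (bright greenish) at z=42
s=4;x0,x1,y0,y1=390,520,-215,160
r=rect('top',im,x0,x1,y0,y1,42.5,s).astype(int)
m=((r[:,:,1]>r[:,:,0]+3)&(r[:,:,1]>110)).astype(np.uint8)
m=cv2.morphologyEx(m,cv2.MORPH_OPEN,np.ones((9,9),np.uint8))
n,l,st,c=cv2.connectedComponentsWithStats(m)
for i in range(1,n):
    if st[i][4]>1500: print('lens',x1-c[i][1]/s,y1-c[i][0]/s,st[i][2:5]/s)
# carrier top bright pinkish
m=((r[:,:,0]>=r[:,:,1])&(r[:,:,0]>95)).astype(np.uint8)
m[:, :]=cv2.morphologyEx(m,cv2.MORPH_OPEN,np.ones((9,9),np.uint8))
cs,_=cv2.findContours(m,cv2.RETR_EXTERNAL,cv2.CHAIN_APPROX_NONE)
for c in cs:
    if cv2.contourArea(c)>20000:
        b=cv2.minAreaRect(c); print('rect',x1-b[0][1]/s,y1-b[0][0]/s,np.array(b[1])/s,b[2])
# stand/pick rectified z=76 and 72
q=rect('top',im,500,590,-370,-270,72,6); cv2.imwrite('pics/st72.png',q[:,:,::-1])
q=rect('top',im,500,590,-370,-270,132,6); cv2.imwrite('pics/st132.png',q[:,:,::-1])
q=rect('top',im,560,760,-220,200,22,1.9); cv2.imwrite('pics/rack22.png',q[:,:,::-1])
q=rect('top',im,400,590,260,440,22,3); cv2.imwrite('pics/tray22.png',q[:,:,::-1])
E
```

```text
[[ 471.6 -143.6   21.3]
 [ 466.9  -82.1   22.9]
 [ 459.1  -12.6   23. ]
 [ 444.4   67.1   18.7]]
rect 395.64183807373047 56.80854797363281 [ 24.84834862 144.4679718 ] 83.21102905273438
rect 456.1584243774414 -29.888442993164062 [ 57.06016541 276.94219971] 82.71377563476562
rect 468.0 -193.75 [104.  42.] 90.0
rect 494.125 -5.0 [ 51.75 330.  ] 90.0
```

View pics/st72.png

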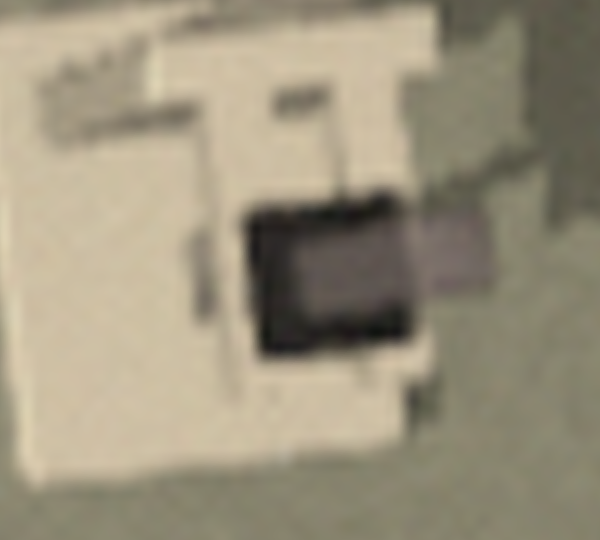

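View pics/rack22.png

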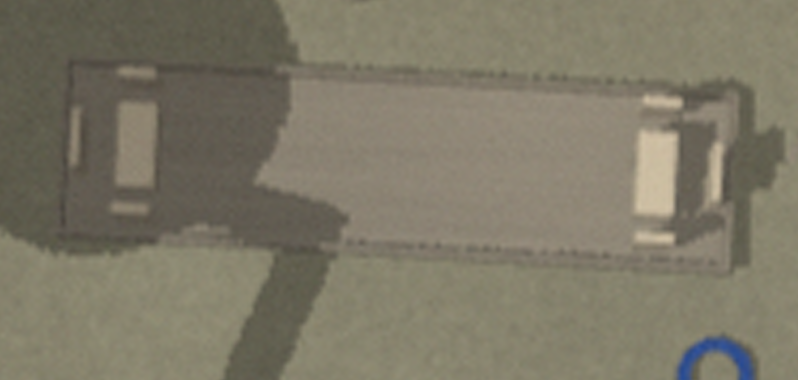

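View pics/tray22.png

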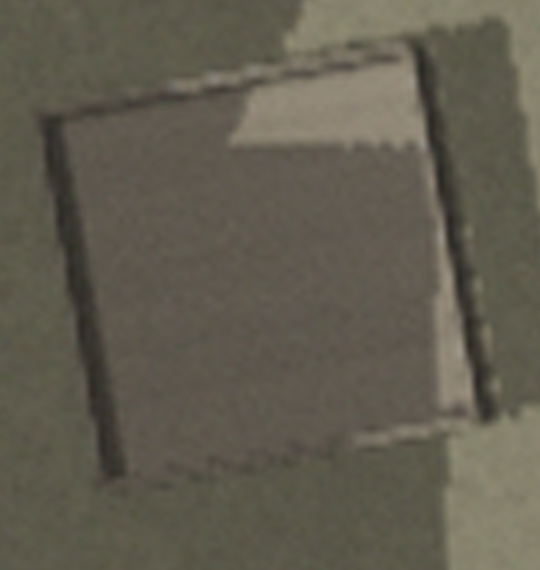

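```bash
cat > to.py <<'E'
# usage: to.py x y z yaw_deg [tilt_deg about tool z]  -> row in tool axes (tool x at yaw, tool y down)
from h import *
import sys
x,y,z,yaw=map(float,sys.argv[1:5]); tilt=float(sys.argv[5]) if len(sys.argv)>5 else 0
s=ctrl.sense(); q=s['ee_rot']; Rc=R.from_quat([q[1],q[2],q[3],q[0]])
B=np.array([[1,0,0],[0,0,1],[0,-1,0]],float) # tool x=world x, tool y=-z, tool z=world y
Rt=R.from_euler('z',yaw,degrees=True)*R.from_matrix(B)*R.from_euler('z',tilt,degrees=True)
d=Rc.inv().apply(np.array([x,y,z])-s['eef_pos'])/10
print('t',round(s['time_s'],2),'pos',s['eef_pos'].round(1),'F',s['force'].round(1),'w',round(s['grip_width'],3))
print('row',d.round(2),(Rc.inv()*Rt).as_rotvec().round(3),'|d|mm',round(np.linalg.norm(d)*10))
E
python3 to.py 543.4 -324 240 5.6
```

```text
t 1.6 pos [137.4 506.7 231.3] F [ 0.3 -0.2 -0.3] w 1.004
row [ 60.92  -0.87 -69.55] [ 0.    -0.363  0.   ] |d|mm 925
```

```bash
T="60.92,-0.87,-69.55,0,-0.363,0"; python3 -m inch '[60.92,-0.87,-69.55,0,-0.363,0,60.92,-0.87,-69.55,0,-0.363,0,60.92,-0.87,-69.55,0,-0.363,0,60.92,-0.87,-69.55,0,-0.363,0,60.92,-0.87,-69.55,0,-0.363,0,60.92,-0.87,-69.55,0,-0.363,0,60.92,-0.87,-69.55,0,-0.363,0,60.92,-0.87,-69.55,0,-0.363,0]' 0; python3 to.py 543.4 -324 240 5.6
```

```text
time_s: 2.27
eef_pos: [279.4, 215.9, 234.7]
ee_rot: [0.706, -0.706, -0.035, 0.035]
force: [1.3, 1.0, -0.2]
grip_width: 0.497
t 2.27 pos [279.4 215.9 234.7] F [ 1.3  1.  -0.2] w 0.497
row [ 20.95  -0.52 -56.34] [-0.     0.001  0.001] |d|mm 601
```

```bash
python3 -m inch '[20.95,-0.5,-56.3,0,0,0,20.95,-0.5,-56.3,0,0,0,20.95,-0.5,-56.3,0,0,0,20.95,-0.5,-56.3,0,0,0,20.95,-0.5,-56.3,0,0,0,20.95,-0.5,-56.3,0,0,0,20.95,-0.5,-56.3,0,0,0,20.95,-0.5,-56.3,0,0,0]' 0; python3 to.py 543.4 -324 240 5.6
```

```text
time_s: 2.93
eef_pos: [425.9, -84.1, 237.4]
ee_rot: [-0.706, 0.706, 0.035, -0.034]
force: [0.3, 0.9, -0.1]
grip_width: 0.5
t 2.93 pos [425.9 -84.1 237.4] F [ 0.3  0.9 -0.1] w 0.5
row [  9.36  -0.25 -25.02] [ 0.    -0.     0.001] |d|mm 267
```

```bash
python3 -m inch '[0,0,0,0,0,0]' 0; python3 to.py 543.4 -324 200 5.6
```

```text
time_s: 3.02
eef_pos: [427.4, -87.2, 236.9]
ee_rot: [-0.706, 0.707, 0.033, -0.033]
force: [-0.4, 1.7, -0.8]
grip_width: 0.501
t 3.02 pos [427.4 -87.2 236.9] F [-0.4  1.7 -0.8] w 0.501
row [  9.35   3.73 -24.66] [ 0.001 -0.005  0.   ] |d|mm 266
```

```bash
python3 -m inch '[9.35,3.7,-24.6,0,0,0,9.35,3.7,-24.6,0,0,0,9.35,3.7,-24.6,0,0,0,9.35,3.7,-24.6,0,0,0,9.35,3.7,-24.6,0,0,0,9.35,3.7,-24.6,0,0,0,9.35,3.7,-24.6,0,0,0,9.35,3.7,-24.6,0,0,0]' 0; python3 to.py 543.4 -324 90 5.6
python3 - <<'E'
from h import *
save('top','t1.png',(380,180,480,280),6)
save('scene','s1.png',(60,150,210,320),4)
E
```

```text
time_s: 3.68
eef_pos: [542.9, -320.1, 198.2]
ee_rot: [0.707, -0.706, -0.033, 0.034]
force: [-0.5, 0.2, 0.3]
grip_width: 0.5
t 3.68 pos [ 542.9 -320.1  198.2] F [-0.5  0.2  0.3] w 0.5
row [ 0.03 10.82 -0.41] [-0.001 -0.002 -0.001] |d|mm 108
```

View pics/s1.png

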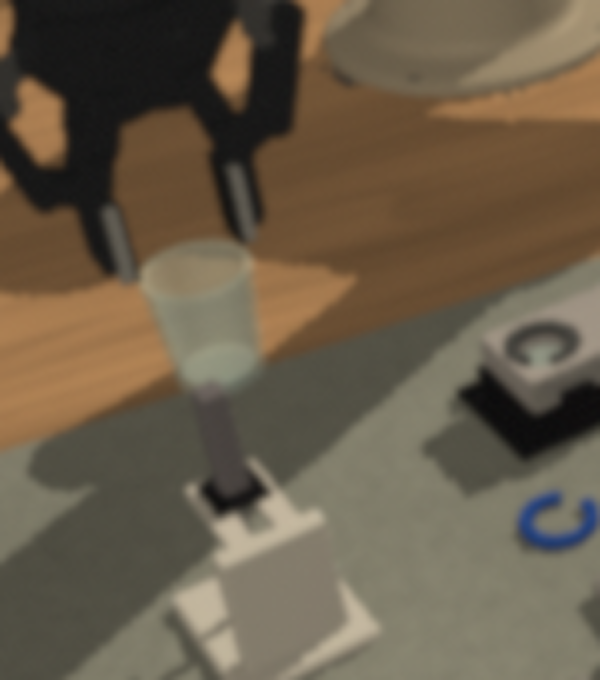

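The scene crop shows the open fingertips at about (91,219) and (122,210), one on each side of and above the handle top near (112,248). I check the handle position against the scene camera and then go down.

```bash
python3 - <<'E'
from h import *
print(proj('scene',(543.4,-324,132)),proj('scene',(543.4,-324,76)))
E
python3 -m inch '[0,6,-0.3,0,0,0,0,10.8,-0.3,0,0,0,0,10.8,-0.3,0,0,0,0,10.8,-0.3,0,0,0,0,10.8,-0.3,0,0,0]' 0
python3 to.py 543.4 -324 90 5.6
```

```text
[111.51865392 246.71279334] [117.92701266 271.09159731]
time_s: 4.2
eef_pos: [542.9, -319.4, 93.0]
ee_rot: [0.706, -0.706, -0.035, 0.035]
force: [1.6, 0.3, 0.8]
grip_width: 0.5
t 4.2 pos [ 542.9 -319.4   93. ] F [1.6 0.3 0.8] w 0.5
row [ 0.    0.3  -0.46] [-0.001  0.001 -0.   ] |d|mm 5
```

```bash
python3 -m inch '[0,0,0,0,0,0,0,0,0,0,0,0]' 0
python3 to.py 543.4 -324 90 5.6
```

```text
time_s: 4.37
eef_pos: [543.9, -320.8, 95.2]
ee_rot: [-0.705, 0.707, 0.036, -0.034]
force: [-0.2, 0.5, 0.9]
grip_width: 0.501
t 4.37 pos [ 543.9 -320.8   95.2] F [-0.2  0.5  0.9] w 0.501
row [-0.08  0.52 -0.31] [0.003 0.001 0.003] |d|mm 6
```

```bash
python3 -m inch '[-0.05,0.5,-0.3,0,0,0,-0.05,0.5,-0.3,0,0,0,-0.05,0.5,-0.3,0,0,0]' 0
for i in 1 2; do python3 -m inch '[0,0,0,0,0,0]'; done;python3 to.py 543.4 -324 90 5.6
```

```text
time_s: 4.62
eef_pos: [542.7, -323.7, 87.5]
ee_rot: [-0.706, 0.706, 0.035, -0.035]
force: [-0.3, 0.2, 0.9]
grip_width: 0.5
time_s: 4.7
eef_pos: [542.7, -323.6, 87.5]
ee_rot: [-0.706, 0.706, 0.035, -0.035]
force: [0.4, -0.3, 0.4]
grip_width: 0.5
time_s: 4.78
eef_pos: [542.8, -323.5, 87.4]
ee_rot: [-0.706, 0.706, 0.035, -0.035]
force: [-0.1, -1.2, 0.1]
grip_width: 0.5
t 4.78 pos [ 542.8 -323.5   87.4] F [-0.1 -1.2  0.1] w 0.5
row [ 0.06 -0.26 -0.05] [0. 0. 0.] |d|mm 3
```

```bash
python3 -m inch '[0,0,0,0,0,0,0,0,0,0,0,0,0,0,0,0,0,0,0,0,0,0,0,0,0,0,0,0,0,0,0,0,0,0,0,0,0,0,0,0,0,0,0,0,0,0,0,0]' 1 50
python3 - <<'E'
from h import *
print(ctrl.sense()['eef_pos'],ctrl.sense()['force'])
save('top','t2.png',(380,180,480,280),6)
save('scene','s2.png',(60,150,210,320),4)
E
```

```text
time_s: 5.45
eef_pos: [542.8, -323.5, 87.3]
ee_rot: [-0.706, 0.706, 0.035, -0.035]
force: [0.1, 0.8, 1.8]
grip_width: 0.144
[ 542.75113034 -323.52371689   87.32375126] [0.062869   0.79050159 1.83247244]
```

View pics/s2.png

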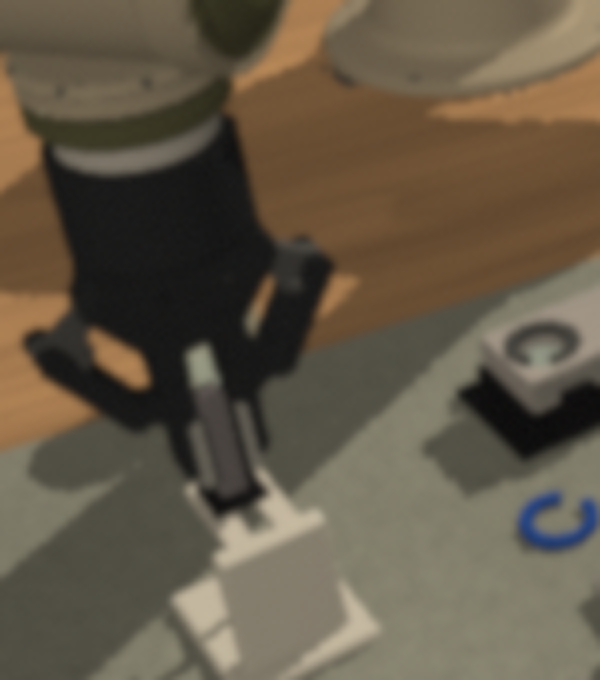

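Grip width 12 mm matches the handle, so the pick is held. I lift it straight up.

```bash
python3 -m inch '[0,-4,0,0,0,0,0,-8,0,0,0,0,0,-12,0,0,0,0,0,-12,0,0,0,0,0,-12,0,0,0,0]' 
python3 to.py 465.4 -142.1 215 7.3
```

```text
time_s: 5.97
eef_pos: [543.3, -323.9, 209.4]
ee_rot: [-0.705, 0.707, 0.036, -0.034]
force: [0.0, 0.3, -0.5]
grip_width: 0.144
t 5.97 pos [ 543.3 -323.9  209.4] F [ 0.   0.3 -0.5] w 0.144
row [-5.96 -0.64 18.86] [ 0.003 -0.029  0.003] |d|mm 198
```

```bash
python3 -m inch '[-0.8,-0.6,2.7,0,-0.03,0,-2,-0.6,6.3,0,-0.03,0,-3.3,-0.6,10.5,0,-0.03,0,-4.6,-0.6,14.5,0,-0.03,0,-5.6,-0.6,17.6,0,-0.03,0,-5.96,-0.6,18.86,0,-0.03,0,-5.96,-0.6,18.86,0,-0.03,0,-5.96,-0.6,18.86,0,-0.03,0]' 
python3 -m inch '[0,0,0,0,0,0,0,0,0,0,0,0]'
python3 to.py 465.4 -142.1 145 7.3
```

```text
time_s: 6.63
eef_pos: [464.9, -141.6, 212.6]
ee_rot: [0.706, -0.706, -0.045, 0.046]
force: [-0.6, -0.5, -0.5]
grip_width: 0.147
time_s: 6.8
eef_pos: [465.2, -142.7, 212.7]
ee_rot: [0.706, -0.706, -0.045, 0.045]
force: [0.4, 0.3, -0.1]
grip_width: 0.145
t 6.8 pos [ 465.2 -142.7  212.7] F [ 0.4  0.3 -0.1] w 0.145
row [0.03 6.77 0.05] [-0.    -0.    -0.001] |d|mm 68
```

```bash
python3 -m inch '[0,3,0,0,0,0,0,6,0,0,0,0,0,8.2,0,0,0,0,0,8.2,0,0,0,0,0,8.2,0,0,0,0]' 
python3 to.py 465.4 -142.1 145 7.3
python3 - <<'E'
from h import *
save('top','t3.png',(300,210,400,310),6)
save('scene','s3.png',(130,170,250,270),6)
s=ctrl.sense()
o=s['eef_pos']; a=np.radians(7.3); X=np.array([np.cos(a),np.sin(a),0]);
b=o+[0,0,-75.3]+0.6*X
for n,c in(('top',(300,210)),('scene',(130,170))):
  print(n,'bottom axis',(proj(n,b)-c)*6,'tip',(proj(n,b+12*X)-c)*6,'cell', (proj(n,(470.7,-143.5,43))-c)*6)
E
```

```text
time_s: 7.22
eef_pos: [464.9, -142.2, 130.9]
ee_rot: [0.706, -0.705, -0.044, 0.045]
force: [0.5, -0.8, 0.5]
grip_width: 0.143
t 7.22 pos [ 464.9 -142.2  130.9] F [ 0.5 -0.8  0.5] w 0.143
row [ 0.05 -1.41  0.01] [-0.001 -0.    -0.001] |d|mm 14
top bottom axis [281.04618825 339.83757485] tip [276.82196387 305.94195794] cell [278.76730598 327.15296421]
scene bottom axis [385.68525313 348.36972029] tip [403.09657475 363.34417186] cell [391.95193191 387.76725063]
```

View pics/s3.png

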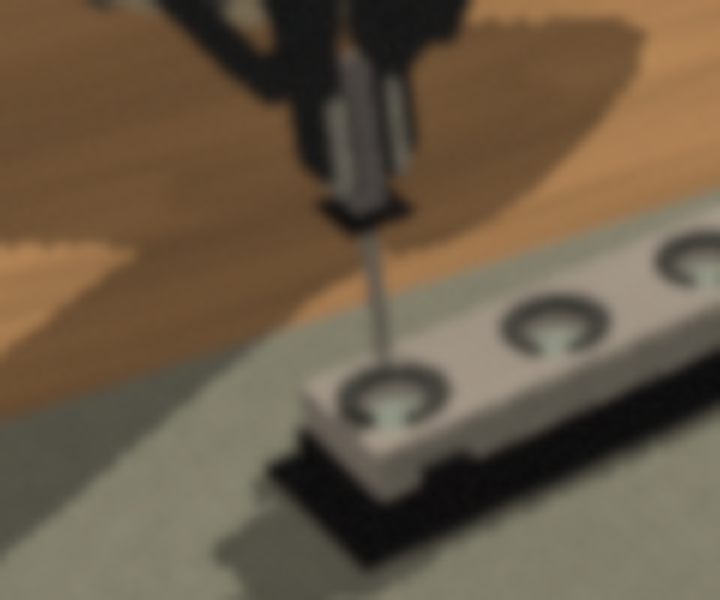

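View pics/t3.png

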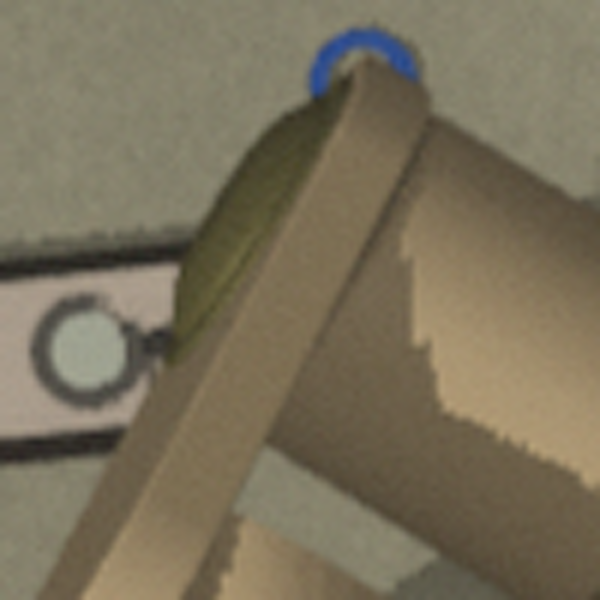

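The scene crop shows the shank bottom at about (194,229) over the ring opening, centred near (196,236). The pick and the ring are both offset from prediction by the same amount, so their relative alignment is good. I go down into the ring.

```bash
python3 -m inch '[0.05,1,0,0,0,0,0.05,1.7,0,0,0,0,0.05,2.36,0,0,0,0,0.05,2.36,0,0,0,0,0.05,2.36,0,0,0,0]' 
python3 to.py 465.4 -142.1 107.3 7.3
```

```text
time_s: 7.73
eef_pos: [465.3, -141.5, 107.3]
ee_rot: [0.706, -0.706, -0.045, 0.046]
force: [0.4, 0.0, 0.6]
grip_width: 0.145
t 7.73 pos [ 465.3 -141.5  107.3] F [0.4 0.  0.6] w 0.145
row [ 0.    0.   -0.06] [-0.     0.001 -0.001] |d|mm 1
```

```bash
python3 -m inch '[0.5,0,0,0,0,0,1.0,0,0,0,0,0,1.4,0,0,0,0,0,1.4,0,0,0,0,0,1.4,0,0,0,0,0]' 
python3 to.py 465.4 -142.1 107.3 7.3
python3 - <<'E'
from h import *
save('scene','s4.png',(150,190,250,265),8)
E
```

```text
time_s: 8.15
eef_pos: [479.5, -139.7, 107.6]
ee_rot: [-0.706, 0.706, 0.045, -0.045]
force: [0.2, -0.8, -0.2]
grip_width: 0.146
t 8.15 pos [ 479.5 -139.7  107.6] F [ 0.2 -0.8 -0.2] w 0.146
row [-1.43  0.03 -0.06] [ 0.     0.001 -0.   ] |d|mm 14
```

View pics/s4.png

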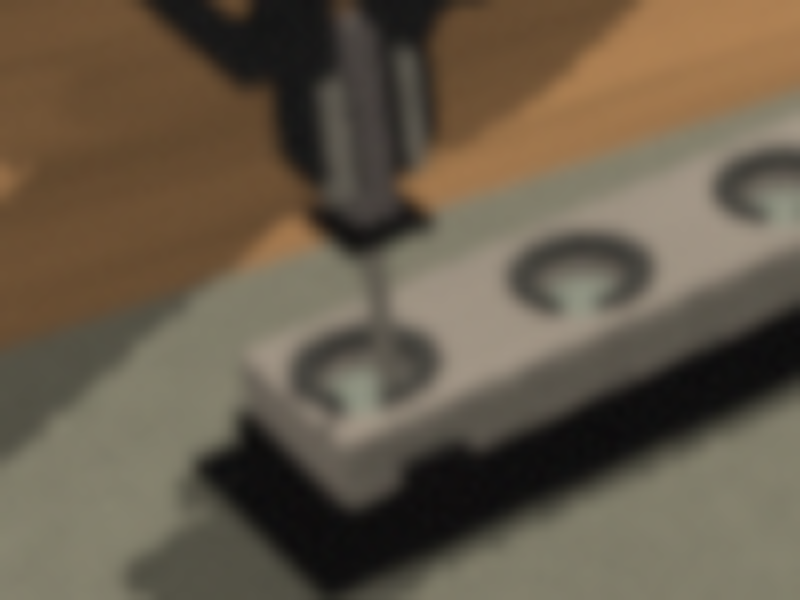

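The shank stands inside ring 0 at about (198,234), left of the notch wall, and the foot is under the ring end. I lift along an arc.

```bash
python3 -m inch '[0,-0.3,0,0,0,0,0,-0.6,0,0,0,0,-0.05,-0.9,0,0,0,0,-0.1,-1.2,0,0,0,0,-0.2,-1.5,0,0,0,0,-0.4,-1.9,0,0,0,0,-0.4,-1.9,0,0,0,0]'
python3 - <<'E'
from h import *
save('scene','s5.png',(150,190,250,265),8)
E
```

```text
time_s: 8.78
eef_pos: [475.3, -140.5, 127.5]
ee_rot: [-0.705, 0.706, 0.046, -0.045]
force: [0.8, -0.1, -0.3]
grip_width: 0.146
```

View pics/s5.png

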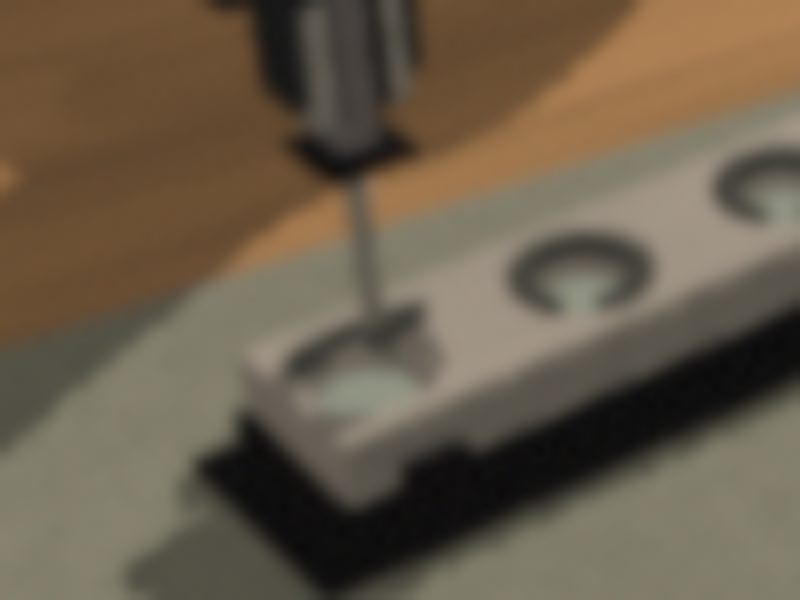

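Ring 0 is tilting out, resting on the foot near (196,230), and the cell's lens shows below it. I carry on.

```bash
python3 -m inch '[-0.3,-0.4,0,0,0,0,-0.6,-0.8,0,0,0,0,-1.0,-1.1,0,0,0,0,-1.2,-1.5,0,0,0,0,-1.3,-2.0,0,0,0,0,-1.3,-2.5,0,0,0,0,-1.3,-3.0,0,0,0,0,-1.3,-3.0,0,0,0,0]'
python3 - <<'E'
from h import *
save('scene','s6.png',(150,190,250,265),8)
E
```

```text
time_s: 9.5
eef_pos: [462.9, -142.2, 157.8]
ee_rot: [-0.705, 0.706, 0.046, -0.045]
force: [-0.2, 0.3, -0.2]
grip_width: 0.142
```

View pics/s6.png

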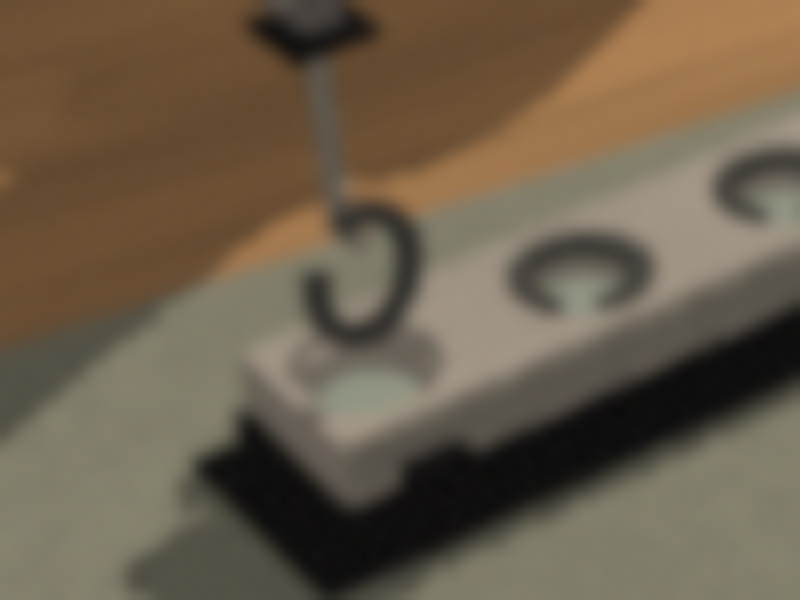

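Ring 0 hangs on the pick's foot near (194,225), clear of its cell. I carry it gently to the tray with the tip slightly raised.

```bash
python3 -m inch '[-0.15,-0.3,0,0,0,-0.02,-0.3,-0.8,0,0,0,-0.05,-0.6,-1.5,0,0,0,-0.08,-0.9,-2.2,0,0,0,-0.11,-1.1,-3.0,0,0,0,-0.15,-1.1,-3.7,0,0,0,-0.15,-1.1,-4.0,0,0,0,-0.15,-1.1,-4.0,0,0,0,-0.15]' 
python3 to.py 492 330 200 7.3 -8.6
python3 - <<'E'
from h import *
save('scene','s7.png',(140,150,260,250),6)
E
```

```text
time_s: 10.22
eef_pos: [451.8, -143.7, 197.5]
ee_rot: [0.707, -0.701, -0.098, -0.008]
force: [1.1, 0.2, -0.8]
grip_width: 0.148
t 10.22 pos [ 451.8 -143.7  197.5] F [ 1.1  0.2 -0.8] w 0.148
row [ 9.96  1.21 46.47] [0.001 0.001 0.001] |d|mm 475
```

View pics/s7.png

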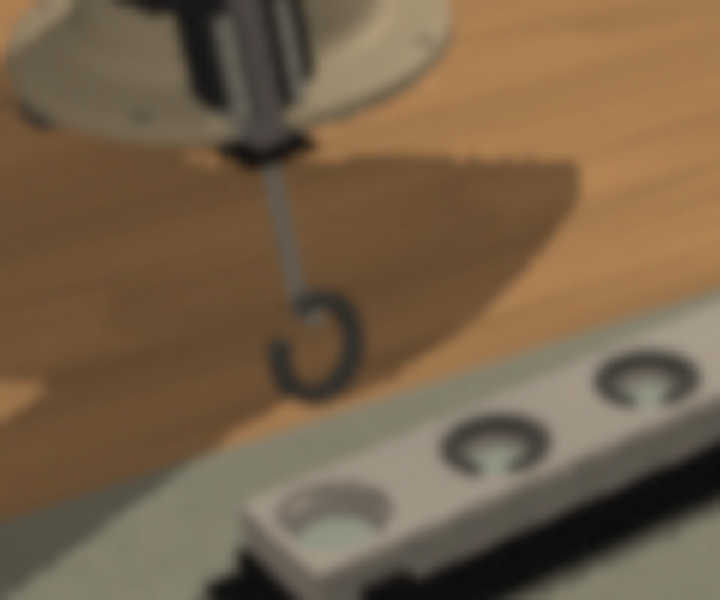

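```bash
python3 -m inch '[0.06,0,0.3,0,0,0,0.2,0,0.9,0,0,0,0.4,0.05,1.8,0,0,0,0.6,0.07,2.8,0,0,0,0.85,0.1,3.9,0,0,0,1.1,0.13,5.0,0,0,0,1.35,0.16,6.2,0,0,0,1.6,0.2,7.4,0,0,0]' 
python3 -m inch '[0.28,0.03,1.3,0,0,0,0.58,0.06,2.7,0,0,0,0.9,0.1,4.2,0,0,0,1.25,0.15,5.8,0,0,0,1.6,0.2,7.4,0,0,0,1.95,0.23,9.0,0,0,0,2.3,0.26,10.6,0,0,0,2.6,0.3,12.2,0,0,0]' 
python3 -m inch '[0.34,0.04,1.6,0,0,0,0.69,0.08,3.2,0,0,0,1.03,0.12,4.8,0,0,0,1.37,0.16,6.4,0,0,0,1.72,0.2,8.0,0,0,0,2.06,0.24,9.6,0,0,0,2.4,0.28,11.2,0,0,0,2.75,0.32,12.8,0,0,0]' 
python3 to.py 492 330 200 7.3 -8.6
python3 - <<'E'
from h import *
save('scene','s8.png',(250,50,450,200),4)
E
```

```text
time_s: 10.93
eef_pos: [458.0, -66.3, 197.0]
ee_rot: [0.707, -0.7, -0.098, -0.007]
force: [0.7, -0.2, -1.6]
grip_width: 0.144
time_s: 11.6
eef_pos: [468.1, 58.3, 197.9]
ee_rot: [0.707, -0.7, -0.098, -0.007]
force: [-0.1, -0.1, -1.2]
grip_width: 0.143
time_s: 12.27
eef_pos: [478.8, 188.7, 198.8]
ee_rot: [0.707, -0.7, -0.098, -0.007]
force: [0.4, -0.9, -0.9]
grip_width: 0.144
t 12.27 pos [478.8 188.7 198.8] F [ 0.4 -0.9 -0.9] w 0.144
row [ 3.11  0.35 13.84] [-0.     0.002 -0.   ] |d|mm 142
```

View pics/s8.png

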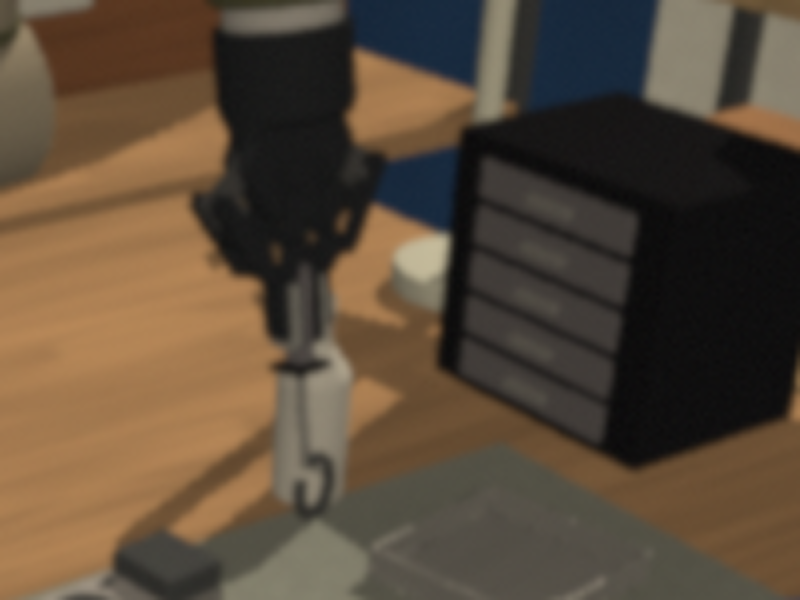

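```bash
python3 -m inch '[0.25,0.04,1.5,0,0,0,0.4,0.08,3.0,0,0,0,0.5,0.12,4.5,0,0,0,0.5,0.16,5.9,0,0,0,0.5,0.2,7.2,0,0,0,0.5,0.24,8.4,0,0,0,0.5,0.28,9.4,0,0,0,0.5,0.32,10.2,0,0,0]' 
python3 -m inch '[0,0,0.6,0,0,0,0,0.5,1.1,0,0,0,0,1.0,1.5,0,0,0,0,2.0,1.8,0,0,0,0,3.0,1.9,0,0,0,0,4.0,1.9,0,0,0,0,5,1.9,0,0,0,0,5.5,1.9,0,0,0]' 
python3 to.py 466 328 120 7.3 -8.6
python3 - <<'E'
from h import *
save('top','t9.png',(70,190,190,290),6)
E
```

```text
time_s: 12.98
eef_pos: [471.2, 290.0, 196.4]
ee_rot: [0.707, -0.7, -0.098, -0.007]
force: [0.5, -0.3, -0.0]
grip_width: 0.141
time_s: 13.65
eef_pos: [477.2, 308.1, 140.1]
ee_rot: [0.707, -0.701, -0.097, -0.007]
force: [-0.8, 0.2, -1.3]
grip_width: 0.149
t 13.65 pos [477.2 308.1 140.1] F [-0.8  0.2 -1.3] w 0.149
row [-1.15  1.86  2.12] [ 0.001  0.    -0.002] |d|mm 30
```

View pics/t9.png

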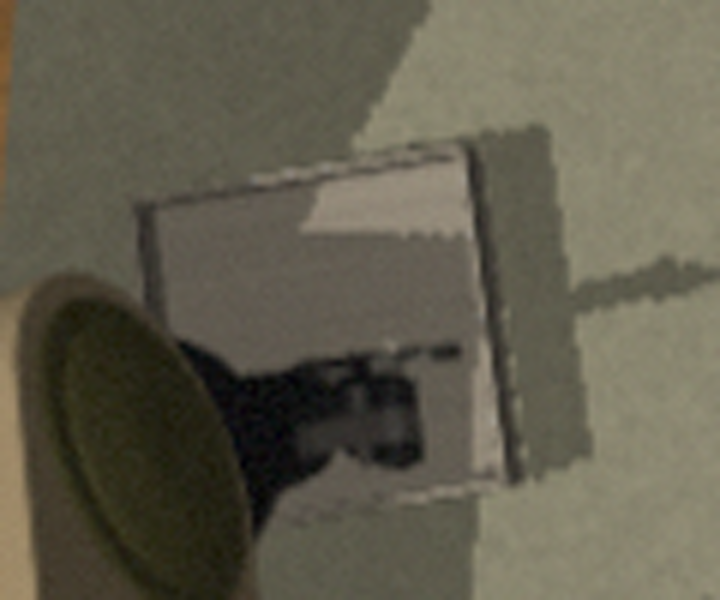

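```bash
python3 -m inch '[-0.1,0.3,0.3,0,0,0,-0.2,0.8,0.7,0,0,0,-0.4,1.3,1.1,0,0,0,-0.5,1.8,1.5,0,0,0,-0.5,2.3,1.7,0,0,0,-0.5,2.7,1.7,0,0,0,-0.5,2.7,1.7,0,0,0]' 
python3 to.py 466 328 108 7.3 -8.6
python3 - <<'E'
from h import *
save('top','t10.png',(70,190,190,290),6)
save('scene','s10.png',(310,120,430,220),6)
E
```

```text
time_s: 14.28
eef_pos: [474.2, 325.4, 113.7]
ee_rot: [0.707, -0.7, -0.098, -0.007]
force: [0.1, -0.4, -1.2]
grip_width: 0.147
t 14.28 pos [474.2 325.4 113.7] F [ 0.1 -0.4 -1.2] w 0.147
row [-0.85  0.45  0.36] [ 0.     0.001 -0.001] |d|mm 10
```

View pics/s10.png

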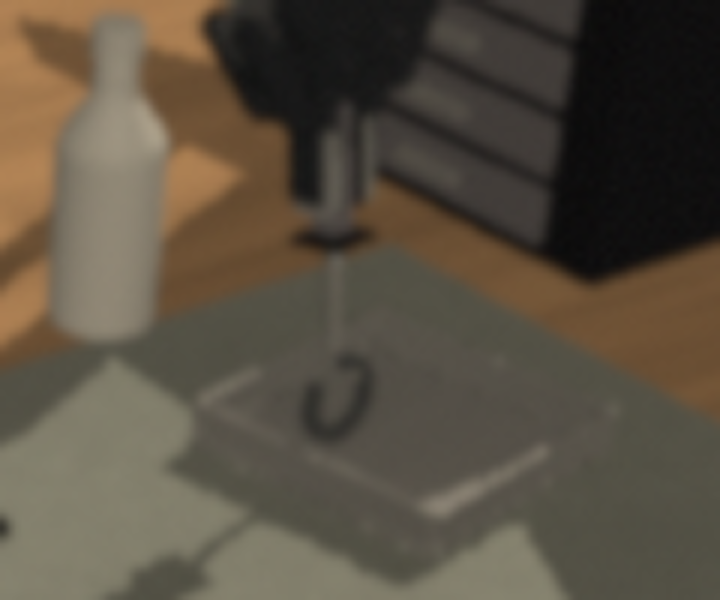

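Ring 0 hangs just above the tray floor, at about (366,186) in the scene view. I tip the foot down to let it slide off.

```bash
python3 -m inch '[0.8,0,0,0,0,0.11,1.6,0.1,0,0,0,0.22,2.6,0.2,0,0,0,0.35,3.4,0.5,0,0,0,0.46,4.2,0.9,0,0,0,0.58,5.0,1.25,0,0,0,0.7,5.0,1.25,0,0,0,0.7,5.0,1.25,0,0,0,0.7]' 
python3 to.py 466 328 108 7.3 -8.6
python3 - <<'E'
from h import *
save('scene','s11.png',(310,120,430,220),6)
E
```

```text
time_s: 15.05
eef_pos: [525.9, 331.5, 107.0]
ee_rot: [-0.666, 0.691, -0.149, -0.236]
force: [-0.6, -0.3, -0.9]
grip_width: 0.148
t 15.05 pos [525.9 331.5 107. ] F [-0.6 -0.3 -0.9] w 0.148
row [-5.15  3.05  0.42] [ 0.001 -0.    -0.702] |d|mm 60
```

View pics/s11.png

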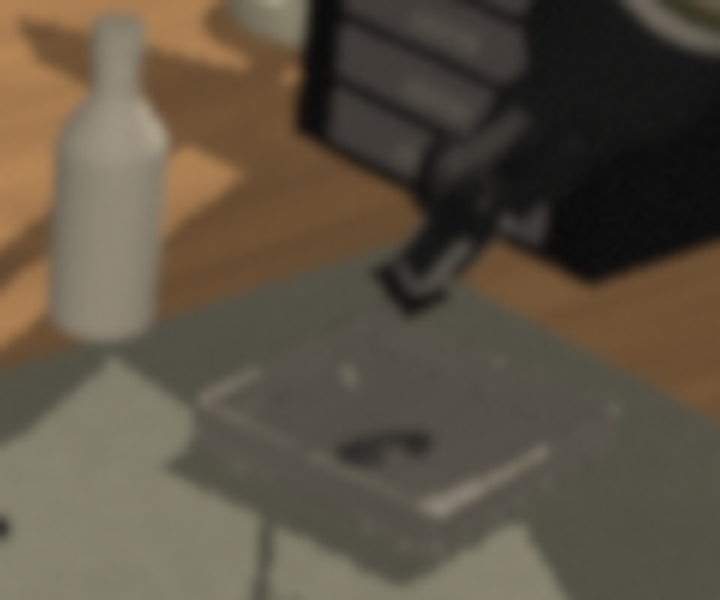

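Ring 0 lies in the tray near (375,194). I raise the pick, straighten it and head for ring 1.

```bash
python3 to.py 500 310 190 7.3 0
```

```text
t 15.1 pos [525.5 331.9 109.2] F [-0.5 -0.3  0.1] w 0.145
row [-6.61 -5.42 -1.85] [ 0.     0.001 -0.549] |d|mm 87
```

```bash
python3 -m inch '[-1.0,-1.7,0,0,0,0,-2.2,-3.6,0,0,0,0,-4.0,-5.3,-0.5,0,0,-0.12,-5.2,-5.4,-1,0,0,-0.25,-6.6,-5.4,-1.8,0,0,-0.37,-6.6,-5.4,-1.8,0,0,-0.5,-6.6,-5.4,-1.8,0,0,-0.55,-6.6,-5.4,-1.8,0,0,-0.55]'
python3 to.py 456.4 -71.7 190 7.3 0
python3 - <<'E'
from h import *
save('top','t12.png',(70,190,190,290),6)
E
```

```text
time_s: 15.77
eef_pos: [497.5, 310.9, 194.2]
ee_rot: [0.706, -0.705, -0.049, 0.043]
force: [-0.3, 0.2, -0.1]
grip_width: 0.141
t 15.77 pos [497.5 310.9 194.2] F [-0.3  0.2 -0.1] w 0.141
row [ -9.05   0.29 -37.4 ] [-0.001  0.003  0.008] |d|mm 385
```

View pics/t12.png

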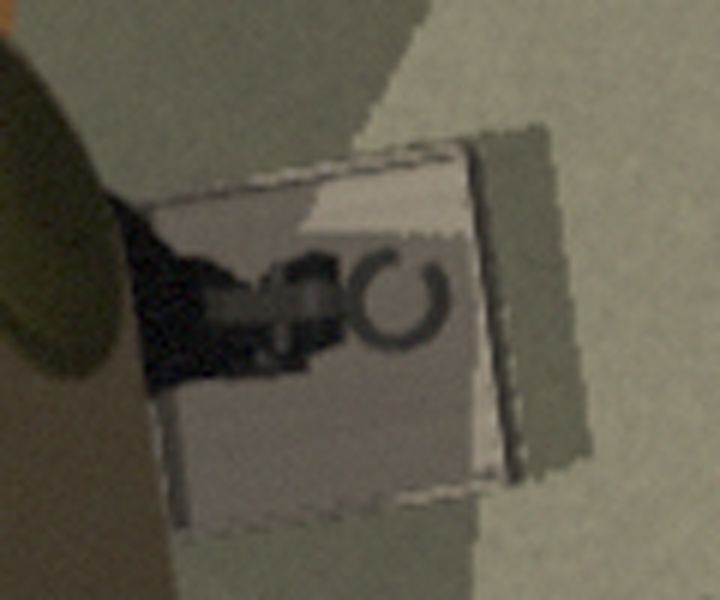

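Ring 0 lies flat in the tray at (136,240) in the top view. Next is ring 1.

```bash
python3 -m inch '[-0.9,0.2,-3.7,0,0,0,-1.8,0.2,-7.5,0,0,0,-2.8,0.2,-11.5,0,0,0,-3.7,0.2,-15.4,0,0,0,-4.7,0.2,-19.4,0,0,0,-5.6,0.2,-23.3,0,0,0,-6.6,0.2,-27.3,0,0,0,-7.4,0.2,-30.6,0,0,0]'
python3 -m inch '[-0.7,0,-3.0,0,0,0,-1.2,0.3,-5.0,0,0,0,-1.5,0.3,-6.4,0,0,0,-1.6,0.3,-6.8,0,0,0,-1.6,0.3,-6.8,0,0,0,-1.6,0.3,-6.8,0,0,0]'
python3 to.py 456.4 -71.7 131 7.3 0
```

```text
time_s: 16.48
eef_pos: [465.2, -4.8, 189.0]
ee_rot: [0.706, -0.706, -0.045, 0.045]
force: [0.1, -0.1, -0.9]
grip_width: 0.146
time_s: 16.98
eef_pos: [458.5, -71.4, 185.6]
ee_rot: [0.706, -0.706, -0.045, 0.045]
force: [-0.3, 0.1, -0.4]
grip_width: 0.146
t 16.98 pos [458.5 -71.4 185.6] F [-0.3  0.1 -0.4] w 0.146
row [-0.22  5.46 -0.  ] [-0.     0.001  0.   ] |d|mm 55
```

```bash
python3 -m inch '[-0.1,1.5,0,0,0,0,-0.2,3.5,0,0,0,0,-0.22,5.0,0,0,0,0,-0.22,5.4,0,0,0,0,-0.22,5.4,0,0,0,0,-0.22,5.4,0,0,0,0]'
python3 to.py 456.4 -71.7 107.3 7.3 0
python3 - <<'E'
from h import *
save('scene','s13.png',(170,170,290,270),6)
E
```

```text
time_s: 17.48
eef_pos: [456.7, -71.8, 132.1]
ee_rot: [-0.706, 0.706, 0.046, -0.045]
force: [-0.5, -0.4, -1.5]
grip_width: 0.147
t 17.48 pos [456.7 -71.8 132.1] F [-0.5 -0.4 -1.5] w 0.147
row [-0.03  2.48  0.01] [0.    0.002 0.001] |d|mm 25
```

View pics/s13.png

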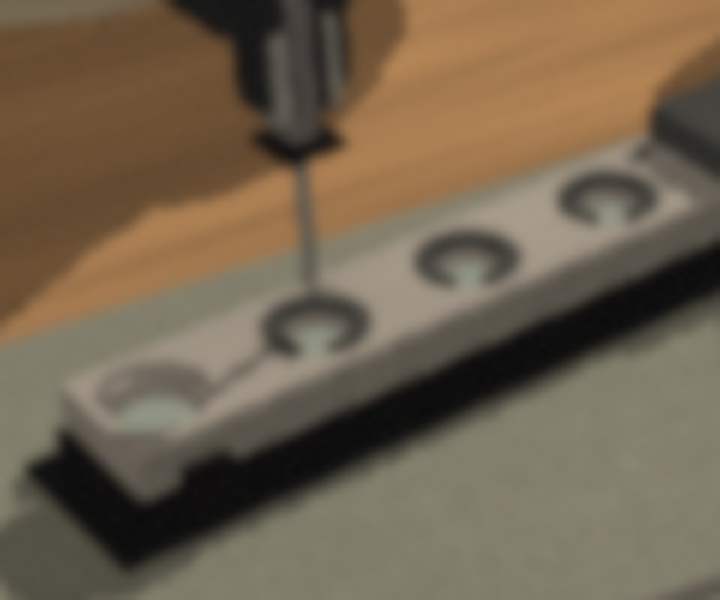

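The pick is over ring 1, with the shank bottom at (222,218) and the ring centre at (223,224), the same relation as before. I go down, advance and lift.

```bash
python3 -m inch '[0,0.8,0,0,0,0,0,1.6,0,0,0,0,0,2.45,0,0,0,0,0,2.45,0,0,0,0,0,2.45,0,0,0,0]' 
python3 to.py 470.3 -69.9 107.3 7.3
```

```text
time_s: 17.95
eef_pos: [456.0, -72.1, 106.2]
ee_rot: [0.706, -0.705, -0.045, 0.046]
force: [-0.4, 0.5, -0.4]
grip_width: 0.146
t 17.95 pos [456.  -72.1 106.2] F [-0.4  0.5 -0.4] w 0.146
row [ 1.45 -0.11  0.04] [-0.001  0.001 -0.001] |d|mm 15
```

```bash
python3 -m inch '[0.5,0,0.03,0,0,0,1.0,-0.05,0.03,0,0,0,1.43,-0.05,0.03,0,0,0,1.43,-0.05,0.03,0,0,0]' 
python3 -m inch '[0,-0.3,0,0,0,0,0,-0.6,0,0,0,0,-0.05,-0.9,0,0,0,0,-0.1,-1.2,0,0,0,0,-0.2,-1.5,0,0,0,0,-0.4,-1.9,0,0,0,0,-0.4,-1.9,0,0,0,0]'
python3 - <<'E'
from h import *
save('scene','s14.png',(170,170,290,270),6)
E
```

```text
time_s: 18.28
eef_pos: [471.3, -70.0, 107.4]
ee_rot: [-0.706, 0.706, 0.046, -0.045]
force: [0.5, 0.2, -0.4]
grip_width: 0.142
time_s: 18.87
eef_pos: [466.3, -70.7, 127.2]
ee_rot: [-0.705, 0.706, 0.046, -0.045]
force: [0.1, 0.7, -0.5]
grip_width: 0.148
```

View pics/s14.png

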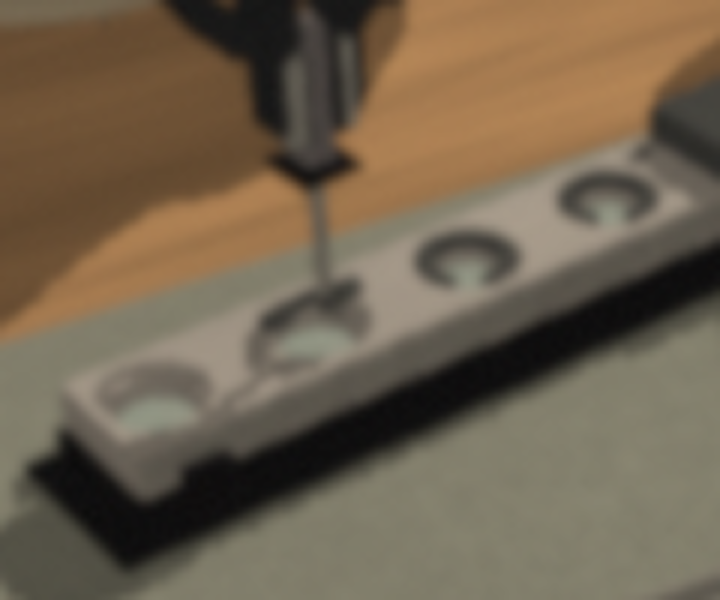

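Ring 1 is tilted up on the foot, at about (222,219). I use the same sequence as for ring 0.

```bash
python3 -m inch '[-0.3,-0.4,0,0,0,0,-0.6,-0.8,0,0,0,0,-1.0,-1.1,0,0,0,0,-1.2,-1.5,0,0,0,0,-1.3,-2.0,0,0,0,0,-1.3,-2.5,0,0,0,0,-1.3,-3.0,0,0,0,0,-1.3,-3.0,0,0,0,0]' 
python3 -m inch '[-0.15,-0.3,0,0,0,-0.02,-0.3,-0.8,0,0,0,-0.05,-0.6,-1.5,0,0,0,-0.08,-0.9,-2.2,0,0,0,-0.11,-1.1,-3.0,0,0,0,-0.15,-1.1,-3.7,0,0,0,-0.15,-1.1,-4.0,0,0,0,-0.15,-1.1,-4.0,0,0,0,-0.15]' 
python3 to.py 466 380 200 7.3 -8.6
python3 - <<'E'
from h import *
save('scene','s15.png',(150,130,290,250),5)
E
```

```text
time_s: 19.58
eef_pos: [454.0, -72.4, 157.5]
ee_rot: [-0.705, 0.706, 0.046, -0.045]
force: [-0.0, 0.0, -0.1]
grip_width: 0.138
time_s: 20.25
eef_pos: [442.9, -73.9, 197.2]
ee_rot: [0.707, -0.701, -0.098, -0.008]
force: [0.1, 0.4, -1.0]
grip_width: 0.145
t 20.25 pos [442.9 -73.9 197.2] F [ 0.1  0.4 -1. ] w 0.145
row [ 8.04  0.89 44.72] [0.001 0.001 0.001] |d|mm 454
```

View pics/s15.png

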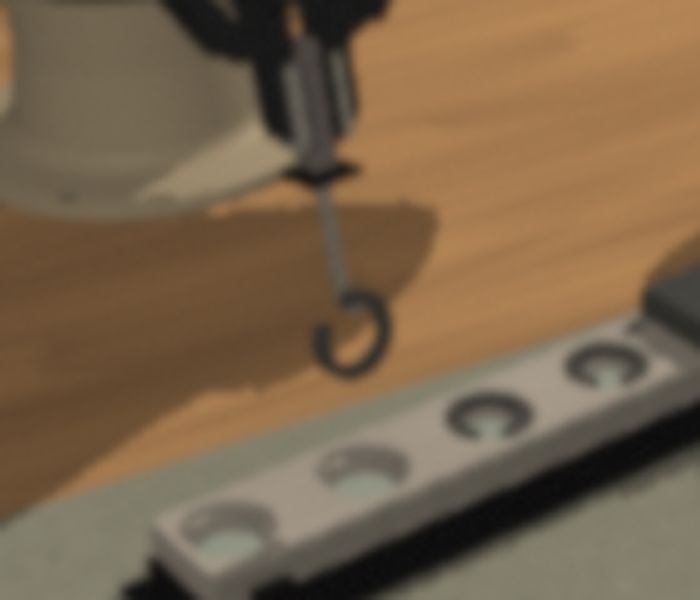

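Ring 1 hangs at (220,197) in the scene view. I carry it to the tray and check first that the tray hasn't moved.

```bash
python3 -m inch '[0.06,0,0.3,0,0,0,0.18,0,0.9,0,0,0,0.35,0.05,1.8,0,0,0,0.5,0.07,2.8,0,0,0,0.7,0.1,3.9,0,0,0,0.9,0.13,5.0,0,0,0,1.1,0.14,6.2,0,0,0,1.3,0.15,7.4,0,0,0]' 
python3 -m inch '[0.23,0.03,1.3,0,0,0,0.48,0.06,2.7,0,0,0,0.75,0.1,4.2,0,0,0,1.05,0.13,5.8,0,0,0,1.35,0.16,7.4,0,0,0,1.65,0.18,9.0,0,0,0,1.9,0.2,10.6,0,0,0,2.2,0.23,12.2,0,0,0]' 
python3 -m inch '[0.28,0.03,1.6,0,0,0,0.57,0.06,3.2,0,0,0,0.86,0.09,4.8,0,0,0,1.15,0.12,6.4,0,0,0,1.44,0.15,8.0,0,0,0,1.72,0.18,9.6,0,0,0,2.0,0.2,11.2,0,0,0,2.3,0.23,12.8,0,0,0]'
python3 - <<'E'
from h import *
save('top','t16.png',(70,190,190,290),6)
save('scene','s16.png',(250,50,450,200),4)
print(ray('top',(136,240),8))
E
python3 to.py 466 375 200 7.3 -8.6
```

```text
time_s: 20.97
eef_pos: [445.9, 2.9, 196.5]
ee_rot: [0.707, -0.7, -0.098, -0.007]
force: [0.4, -0.4, -0.6]
grip_width: 0.144
time_s: 21.63
eef_pos: [451.9, 127.0, 197.5]
ee_rot: [0.707, -0.7, -0.098, -0.007]
force: [1.3, -0.2, -2.1]
grip_width: 0.139
time_s: 22.3
eef_pos: [458.2, 256.9, 198.6]
ee_rot: [0.707, -0.7, -0.098, -0.007]
force: [-0.5, -0.5, -0.8]
grip_width: 0.145
[516.58449531 329.69607823   8.        ]
t 22.4 pos [458.2 257.5 198.5] F [-0.6 -0.3 -1.2] w 0.143
row [ 2.3   0.2  11.55] [-0.001  0.003 -0.001] |d|mm 118
```

View pics/t16.png

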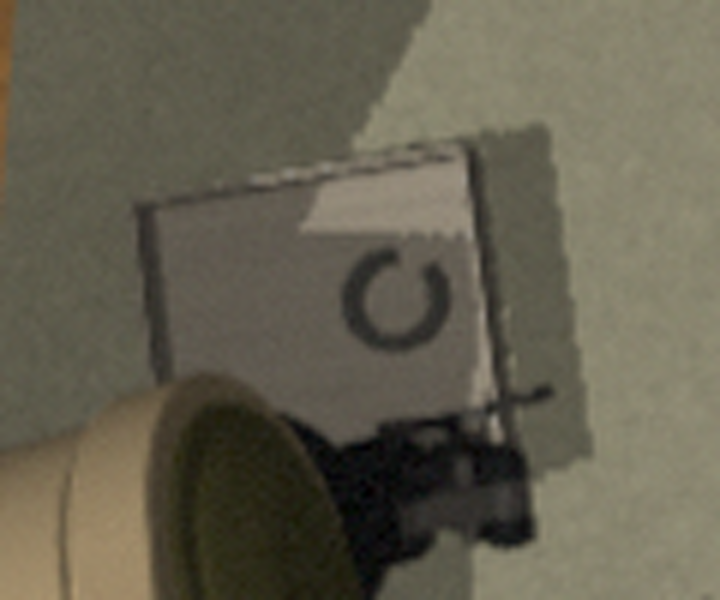

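View pics/s16.png

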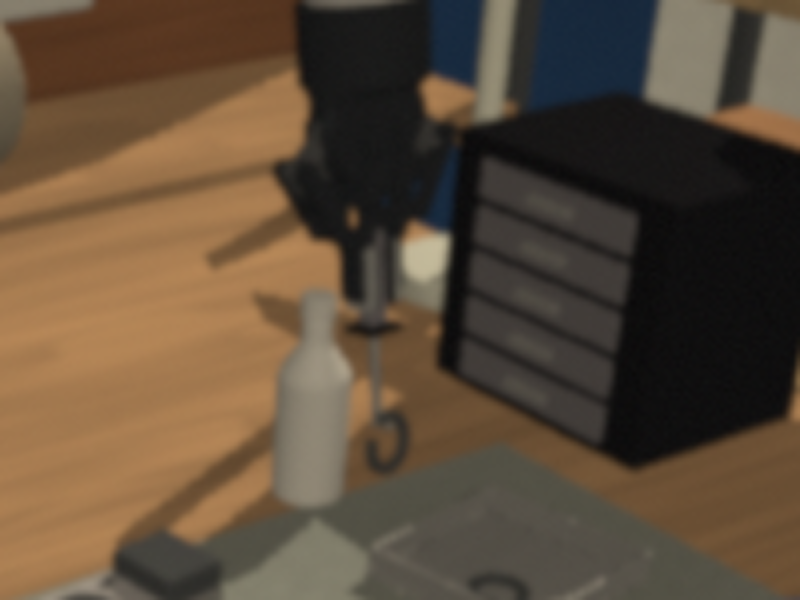

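The tray hasn't moved, ring 0 is flat in it, and ring 1 still hangs on the pick.

```bash
python3 -m inch '[0.28,0.03,1.5,0,0,0,0.55,0.06,3.0,0,0,0,0.8,0.1,4.5,0,0,0,1.05,0.12,5.9,0,0,0,1.3,0.14,7.2,0,0,0,1.5,0.16,8.3,0,0,0,1.7,0.18,9.2,0,0,0,1.8,0.2,9.9,0,0,0]' 
python3 to.py 463 374 140 7.3 -8.6
```

```text
time_s: 23.07
eef_pos: [464.1, 356.4, 199.5]
ee_rot: [0.707, -0.7, -0.098, -0.008]
force: [-0.1, 0.3, -0.9]
grip_width: 0.148
t 23.07 pos [464.1 356.4 199.5] F [-0.1  0.3 -0.9] w 0.148
row [-0.77  5.9   1.76] [-0.     0.001 -0.   ] |d|mm 62
```

```bash
python3 -m inch '[-0.1,0.5,0.4,0,0,0,-0.3,1.2,0.8,0,0,0,-0.4,2.2,1.1,0,0,0,-0.6,3.2,1.4,0,0,0,-0.9,4.2,1.6,0,0,0,-1.1,5.2,1.6,0,0,0,-1.1,6.2,1.6,0,0,0,-1.1,7.0,1.6,0,0,0]' 
python3 -m inch '[0,0.5,0,0,0,0,0,0.9,0,0,0,0,0,1.2,0,0,0,0,0,1.2,0,0,0,0,0,1.2,0,0,0,0]' 
python3 to.py 463 374 114 7.3 -8.6
```

```text
time_s: 23.73
eef_pos: [461.6, 371.2, 127.4]
ee_rot: [0.707, -0.7, -0.098, -0.007]
force: [0.4, -0.4, -0.7]
grip_width: 0.141
time_s: 24.15
eef_pos: [463.7, 371.7, 117.2]
ee_rot: [0.707, -0.7, -0.098, -0.008]
force: [-0.2, 0.5, -0.7]
grip_width: 0.141
t 24.15 pos [463.7 371.7 117.2] F [-0.2  0.5 -0.7] w 0.141
row [-0.09  0.31  0.23] [-0.     0.001  0.   ] |d|mm 4
```

```bash
python3 -m inch '[0.8,0.3,0,0,0,0.11,1.6,0.4,0,0,0,0.22,2.6,0.5,0,0,0,0.35,3.4,0.8,0,0,0,0.46,4.2,1.2,0,0,0,0.58,5.0,1.5,0,0,0,0.7,5.0,1.5,0,0,0,0.7,5.0,1.5,0,0,0,0.7]' 
python3 -m inch '[-1.0,-1.7,0,0,0,0,-2.2,-3.6,0,0,0,0,-4.0,-5.3,-0.5,0,0,-0.12,-5.2,-5.4,-1,0,0,-0.25,-6.6,-5.4,-1.8,0,0,-0.37,-6.6,-5.4,-1.8,0,0,-0.5,-6.6,-5.4,-1.8,0,0,-0.55,-6.6,-5.4,-1.8,0,0,-0.55]'
python3 to.py 447.5 -2.3 190 7.3 0
python3 - <<'E'
from h import *
save('top','t17.png',(70,190,190,290),6)
save('scene','s17.png',(310,120,430,220),6)
E
```

```text
time_s: 24.82
eef_pos: [515.4, 377.9, 106.7]
ee_rot: [-0.666, 0.692, -0.149, -0.235]
force: [0.0, 0.3, 0.2]
grip_width: 0.147
time_s: 25.48
eef_pos: [486.9, 357.4, 193.9]
ee_rot: [0.706, -0.705, -0.049, 0.043]
force: [-0.8, -0.4, -0.1]
grip_width: 0.144
t 25.48 pos [486.9 357.4 193.9] F [-0.8 -0.4 -0.1] w 0.144
row [ -8.6    0.26 -35.15] [-0.002  0.003  0.008] |d|mm 362
```

View pics/t17.png

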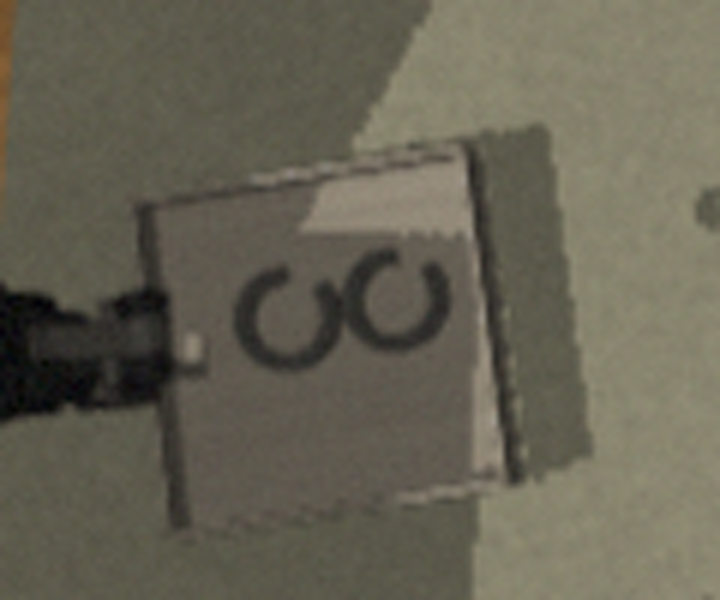

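View pics/s17.png

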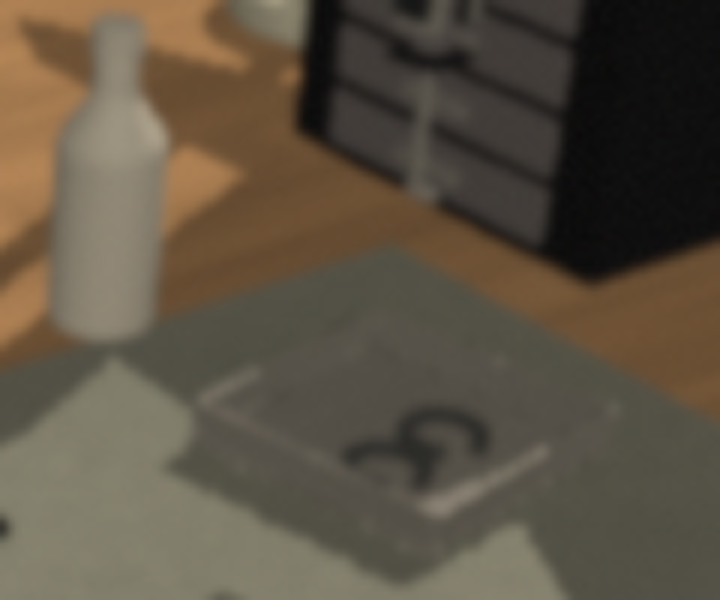

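Both rings lie flat in the tray, at (136,240) and (118,243). Next is ring 2.

```bash
python3 -m inch '[-0.8,0.2,-3.5,0,0,0,-1.7,0.2,-7.2,0,0,0,-2.7,0.2,-11.2,0,0,0,-3.7,0.2,-15.2,0,0,0,-4.7,0.2,-19.2,0,0,0,-5.6,0.2,-23.2,0,0,0,-6.6,0.2,-27.2,0,0,0,-7.2,0.2,-30,0,0,0]'
python3 -m inch '[-0.6,0,-2.5,0,0,0,-1.1,0.2,-4.2,0,0,0,-1.3,0.2,-5.0,0,0,0,-1.3,0.2,-5.1,0,0,0,-1.3,0.2,-5.1,0,0,0,-1.3,0.2,-5.1,0,0,0]'
python3 to.py 447.5 -2.3 131 7.3 0
```

```text
time_s: 26.25
eef_pos: [456.0, 47.2, 188.4]
ee_rot: [0.706, -0.706, -0.045, 0.045]
force: [0.7, -0.1, -0.5]
grip_width: 0.143
time_s: 26.75
eef_pos: [450.1, -1.3, 186.2]
ee_rot: [0.706, -0.705, -0.046, 0.046]
force: [0.7, -0.4, 0.1]
grip_width: 0.143
t 26.75 pos [450.1  -1.3 186.2] F [ 0.7 -0.4  0.1] w 0.143
row [-0.27  5.52 -0.06] [-0.     0.002 -0.   ] |d|mm 55
```

```bash
python3 -m inch '[-0.1,1.5,0,0,0,0,-0.2,3.5,-0.05,0,0,0,-0.25,5.0,-0.05,0,0,0,-0.25,5.5,-0.05,0,0,0,-0.25,5.5,-0.05,0,0,0,-0.25,5.5,-0.05,0,0,0]'
python3 to.py 447.5 -2.3 107.3 7.3 0
python3 - <<'E'
from h import *
save('scene','s18.png',(190,150,310,250),6)
E
```

```text
time_s: 27.25
eef_pos: [447.9, -2.5, 131.7]
ee_rot: [-0.706, 0.706, 0.046, -0.045]
force: [-0.7, 0.1, -0.4]
grip_width: 0.146
t 27.25 pos [447.9  -2.5 131.7] F [-0.7  0.1 -0.4] w 0.146
row [-0.04  2.44  0.02] [0.    0.002 0.001] |d|mm 24
```

View pics/s18.png

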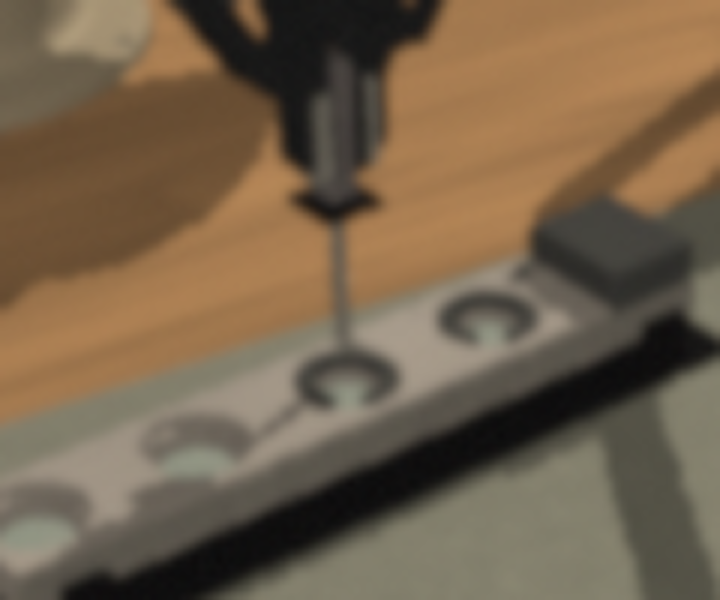

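The alignment over ring 2, at (247,213), matches the earlier ones. I continue.

```bash
python3 -m inch '[0,0.8,0,0,0,0,0,1.6,0,0,0,0,0,2.4,0,0,0,0,0,2.4,0,0,0,0,0,2.4,0,0,0,0]' 
python3 to.py 461.4 -0.5 107.3 7.3
```

```text
time_s: 27.72
eef_pos: [447.2, -2.9, 106.7]
ee_rot: [0.706, -0.706, -0.045, 0.046]
force: [0.4, 0.2, 0.1]
grip_width: 0.141
t 27.72 pos [447.2  -2.9 106.7] F [0.4 0.2 0.1] w 0.141
row [ 1.44 -0.06  0.06] [-0.     0.001 -0.001] |d|mm 14
```

```bash
python3 -m inch '[0.5,0,0.03,0,0,0,1.0,-0.03,0.03,0,0,0,1.43,-0.03,0.03,0,0,0,1.43,-0.03,0.03,0,0,0]' 
python3 -m inch '[0,-0.3,0,0,0,0,0,-0.6,0,0,0,0,-0.05,-0.9,0,0,0,0,-0.1,-1.2,0,0,0,0,-0.2,-1.5,0,0,0,0,-0.4,-1.9,0,0,0,0,-0.4,-1.9,0,0,0,0]' 
python3 -m inch '[-0.3,-0.4,0,0,0,0,-0.6,-0.8,0,0,0,0,-1.0,-1.1,0,0,0,0,-1.2,-1.5,0,0,0,0,-1.3,-2.0,0,0,0,0,-1.3,-2.5,0,0,0,0,-1.3,-3.0,0,0,0,0,-1.3,-3.0,0,0,0,0]'
python3 - <<'E'
from h import *
save('scene','s19.png',(190,150,310,250),6)
E
```

```text
time_s: 28.05
eef_pos: [462.6, -0.8, 107.6]
ee_rot: [-0.706, 0.706, 0.046, -0.045]
force: [-0.6, 0.5, -1.9]
grip_width: 0.144
time_s: 28.63
eef_pos: [457.6, -1.4, 127.2]
ee_rot: [-0.706, 0.706, 0.046, -0.045]
force: [-0.2, 0.1, -0.5]
grip_width: 0.145
time_s: 29.3
eef_pos: [445.3, -3.1, 157.6]
ee_rot: [-0.705, 0.706, 0.046, -0.045]
force: [0.8, 0.0, -0.0]
grip_width: 0.145
```

View pics/s19.png

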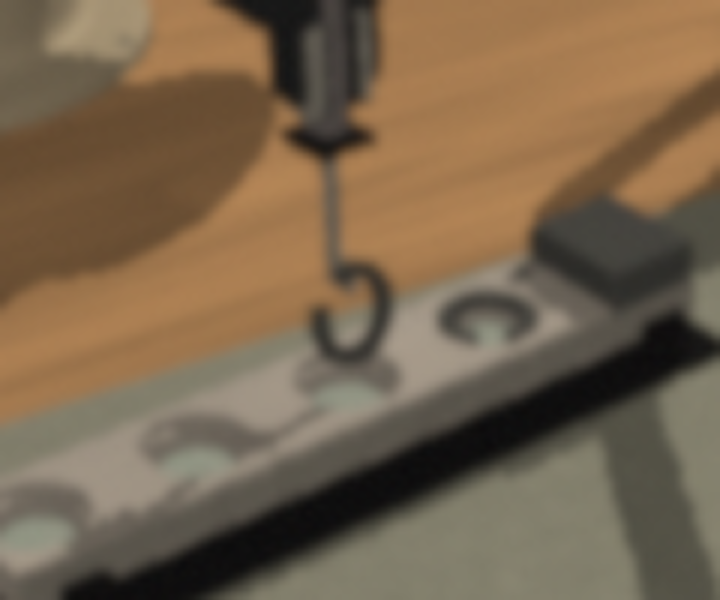

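Ring 2 hangs on the foot at (248,202). I tilt and carry it.

```bash
python3 -m inch '[-0.15,-0.3,0,0,0,-0.02,-0.3,-0.8,0,0,0,-0.05,-0.6,-1.5,0,0,0,-0.08,-0.9,-2.2,0,0,0,-0.11,-1.1,-3.0,0,0,0,-0.15,-1.1,-3.7,0,0,0,-0.15,-1.1,-4.0,0,0,0,-0.15,-1.1,-4.0,0,0,0,-0.15]' 
python3 to.py 437 319 200 7.3 -8.6
```

```text
time_s: 30.02
eef_pos: [434.3, -4.6, 197.1]
ee_rot: [0.707, -0.7, -0.098, -0.008]
force: [0.6, -0.2, -0.1]
grip_width: 0.143
t 30.02 pos [434.3  -4.6 197.1] F [ 0.6 -0.2 -0.1] w 0.143
row [ 4.4   0.36 32.06] [0.001 0.001 0.001] |d|mm 324
```

```bash
python3 -m inch '[0.04,0,0.3,0,0,0,0.12,0,0.9,0,0,0,0.25,0.02,1.8,0,0,0,0.38,0.03,2.8,0,0,0,0.53,0.04,3.9,0,0,0,0.68,0.06,5.0,0,0,0,0.85,0.07,6.2,0,0,0,1.0,0.08,7.4,0,0,0]' 
python3 -m inch '[0.18,0.01,1.3,0,0,0,0.37,0.03,2.7,0,0,0,0.58,0.05,4.2,0,0,0,0.8,0.06,5.8,0,0,0,1.0,0.08,7.4,0,0,0,1.23,0.1,9.0,0,0,0,1.45,0.12,10.6,0,0,0,1.67,0.14,12.2,0,0,0]' 
python3 -m inch '[0.2,0.03,1.5,0,0,0,0.4,0.06,3.0,0,0,0,0.6,0.08,4.5,0,0,0,0.8,0.1,5.9,0,0,0,1.0,0.1,7.2,0,0,0,1.15,0.1,8.3,0,0,0,1.25,0.1,9.2,0,0,0,1.35,0.1,9.9,0,0,0]' 
python3 to.py 437 319 127 7.3 -8.6
python3 - <<'E'
from h import *
save('top','t20.png',(70,190,190,290),6)
save('scene','s20.png',(280,100,430,220),5)
E
```

```text
time_s: 30.68
eef_pos: [434.1, 71.7, 196.8]
ee_rot: [0.707, -0.7, -0.098, -0.007]
force: [0.3, -0.0, -0.8]
grip_width: 0.145
time_s: 31.35
eef_pos: [434.8, 195.1, 197.9]
ee_rot: [0.707, -0.7, -0.098, -0.007]
force: [-0.4, -0.2, -0.1]
grip_width: 0.143
time_s: 32.02
eef_pos: [435.6, 294.5, 199.0]
ee_rot: [0.707, -0.7, -0.098, -0.007]
force: [-0.3, -0.1, -1.2]
grip_width: 0.149
t 32.02 pos [435.6 294.5 199. ] F [-0.3 -0.1 -1.2] w 0.149
row [-0.63  7.19  2.42] [-0.     0.001 -0.001] |d|mm 76
```

View pics/t20.png

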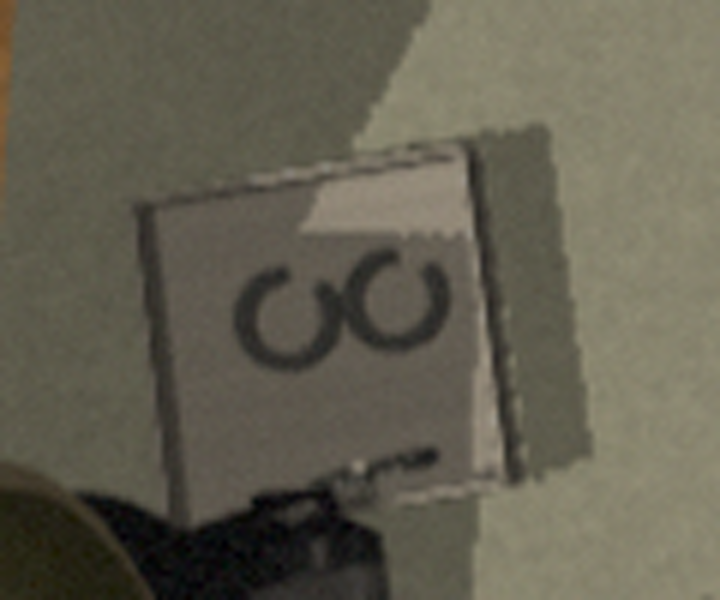

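View pics/s20.png

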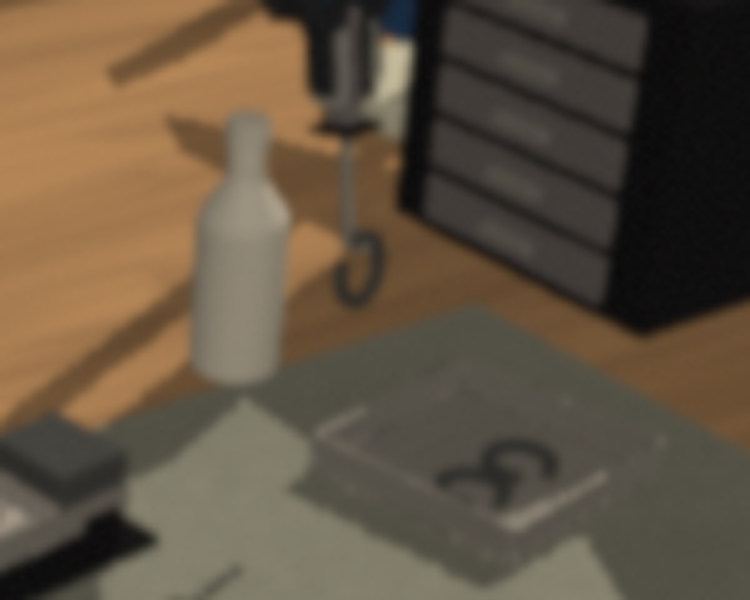

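```bash
python3 -m inch '[-0.1,0.5,0.5,0,0,0,-0.2,1.2,1.0,0,0,0,-0.2,2.2,1.5,0,0,0,-0.4,3.2,2.0,0,0,0,-0.5,4.2,2.2,0,0,0,-0.6,5.2,2.3,0,0,0,-0.7,6.2,2.3,0,0,0,-0.8,7.2,2.3,0,0,0]' 
python3 -m inch '[0,0.5,0,0,0,0,0,0.9,0,0,0,0,0,1.2,0,0,0,0,0,1.2,0,0,0,0,0,1.2,0,0,0,0]' 
python3 to.py 438 319 114 7.3 -8.6
```

```text
time_s: 32.78
eef_pos: [435.8, 316.4, 125.6]
ee_rot: [0.707, -0.7, -0.098, -0.008]
force: [0.5, 0.1, -0.8]
grip_width: 0.141
time_s: 33.2
eef_pos: [437.9, 316.8, 115.3]
ee_rot: [0.707, -0.7, -0.098, -0.008]
force: [0.2, -0.6, -1.0]
grip_width: 0.145
t 33.2 pos [437.9 316.8 115.3] F [ 0.2 -0.6 -1. ] w 0.145
row [0.02 0.13 0.22] [-0.     0.001  0.   ] |d|mm 3
```

```bash
python3 -m inch '[0.8,0.1,0,0,0,0.11,1.6,0.2,0,0,0,0.22,2.6,0.3,0,0,0,0.35,3.4,0.6,0,0,0,0.46,4.2,1.0,0,0,0,0.58,5.0,1.35,0,0,0,0.7,5.0,1.35,0,0,0,0.7,5.0,1.35,0,0,0,0.7]' 
python3 -m inch '[-1.0,-1.7,0,0,0,0,-2.2,-3.6,0,0,0,0,-4.0,-5.3,-0.5,0,0,-0.12,-5.2,-5.4,-1,0,0,-0.25,-6.6,-5.4,-1.8,0,0,-0.37,-6.6,-5.4,-1.8,0,0,-0.5,-6.6,-5.4,-1.8,0,0,-0.55,-6.6,-5.4,-1.8,0,0,-0.55]'
python3 to.py 438.6 67.1 190 7.3 0
python3 - <<'E'
from h import *
save('top','t21.png',(70,190,190,290),6)
save('scene','s21.png',(310,120,430,220),6)
E
```

```text
time_s: 33.87
eef_pos: [489.2, 323.0, 107.1]
ee_rot: [-0.667, 0.691, -0.149, -0.235]
force: [-0.7, -0.1, 0.2]
grip_width: 0.147
time_s: 34.53
eef_pos: [461.0, 302.3, 192.7]
ee_rot: [0.706, -0.705, -0.049, 0.043]
force: [-0.8, -0.8, -0.7]
grip_width: 0.143
t 34.53 pos [461.  302.3 192.7] F [-0.8 -0.8 -0.7] w 0.143
row [ -5.28   0.21 -23.03] [-0.001  0.003  0.007] |d|mm 236
```

View pics/t21.png

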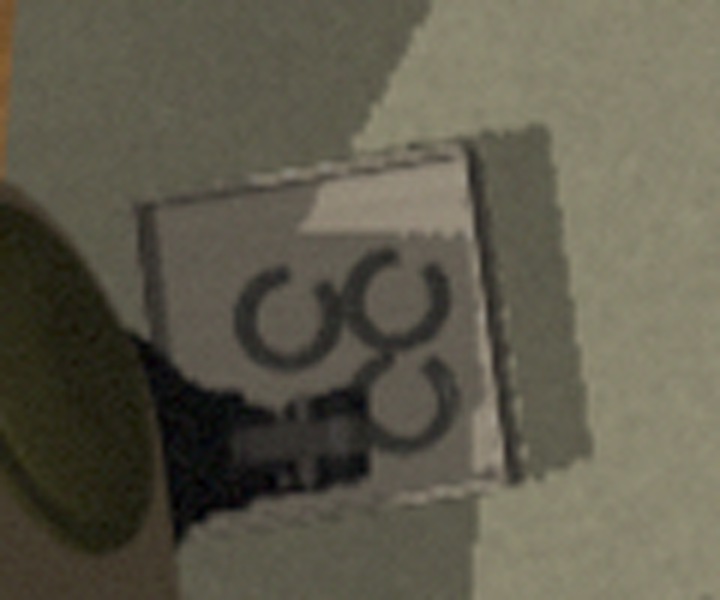

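View pics/s21.png

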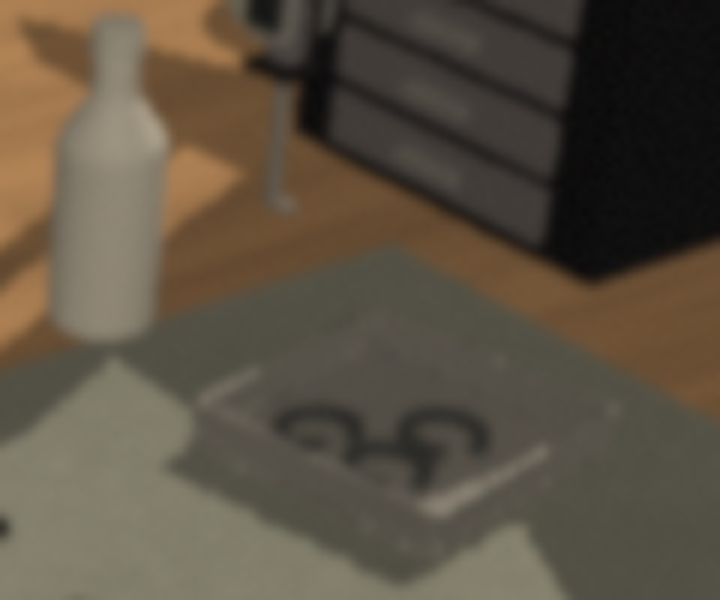

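Three rings are in the tray. Now ring 3.

```bash
python3 -m inch '[-0.8,0.1,-3.4,0,0,0,-1.7,0.2,-7.4,0,0,0,-2.6,0.2,-11.4,0,0,0,-3.5,0.2,-15.3,0,0,0,-4.2,0.2,-18.6,0,0,0,-4.8,0.2,-21.2,0,0,0,-5.2,0.2,-22.6,0,0,0,-5.3,0.2,-23.0,0,0,0]'
python3 -m inch '[0,0,0,0,0,0,0,0,0,0,0,0]'
python3 to.py 438.6 67.1 131 7.3 0
```

```text
time_s: 35.3
eef_pos: [440.4, 64.9, 187.9]
ee_rot: [0.706, -0.706, -0.044, 0.044]
force: [-0.2, 0.6, -0.3]
grip_width: 0.144
time_s: 35.47
eef_pos: [440.4, 67.5, 187.7]
ee_rot: [0.706, -0.706, -0.045, 0.045]
force: [0.8, 0.3, -0.3]
grip_width: 0.143
t 35.47 pos [440.4  67.5 187.7] F [ 0.8  0.3 -0.3] w 0.143
row [-0.18  5.67 -0.02] [-0.     0.001 -0.   ] |d|mm 57
```

```bash
python3 -m inch '[-0.1,1.5,0,0,0,0,-0.2,3.5,0,0,0,0,-0.2,5.0,0,0,0,0,-0.2,5.65,0,0,0,0,-0.2,5.65,0,0,0,0,-0.2,5.65,0,0,0,0]'
python3 to.py 438.6 67.1 107.3 7.3 0
python3 - <<'E'
from h import *
save('scene','s22.png',(210,140,330,240),6)
E
```

```text
time_s: 35.97
eef_pos: [438.4, 67.3, 131.6]
ee_rot: [0.706, -0.706, -0.046, 0.046]
force: [0.7, 0.1, -0.7]
grip_width: 0.145
t 35.97 pos [438.4  67.3 131.6] F [ 0.7  0.1 -0.7] w 0.145
row [ 0.02  2.43 -0.02] [-0.     0.002  0.   ] |d|mm 24
```

View pics/s22.png

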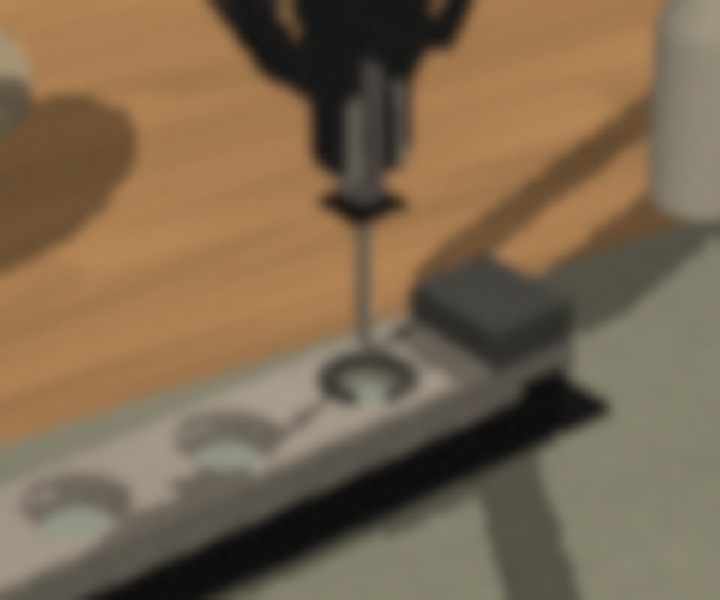

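```bash
python3 -m inch '[0,0.8,-0.05,0,0,0,0,1.6,-0.05,0,0,0,0,2.4,-0.05,0,0,0,0,2.4,-0.05,0,0,0,0,2.4,-0.05,0,0,0]' 
python3 to.py 452.5 68.4 107.3 7.3
```

```text
time_s: 36.43
eef_pos: [437.9, 66.2, 106.7]
ee_rot: [0.706, -0.706, -0.045, 0.046]
force: [-0.1, -0.2, -0.0]
grip_width: 0.139
t 36.43 pos [437.9  66.2 106.7] F [-0.1 -0.2 -0. ] w 0.139
row [ 1.48 -0.06  0.03] [-0.     0.001 -0.001] |d|mm 15
```

```bash
python3 -m inch '[0.5,0,0.03,0,0,0,1.0,-0.03,0.03,0,0,0,1.45,-0.03,0.03,0,0,0,1.45,-0.03,0.03,0,0,0]' 
python3 -m inch '[0,-0.3,0,0,0,0,0,-0.6,0,0,0,0,-0.05,-0.9,0,0,0,0,-0.1,-1.2,0,0,0,0,-0.2,-1.5,0,0,0,0,-0.4,-1.9,0,0,0,0,-0.4,-1.9,0,0,0,0]' 
python3 -m inch '[-0.3,-0.4,0,0,0,0,-0.6,-0.8,0,0,0,0,-1.0,-1.1,0,0,0,0,-1.2,-1.5,0,0,0,0,-1.3,-2.0,0,0,0,0,-1.3,-2.5,0,0,0,0,-1.3,-3.0,0,0,0,0,-1.3,-3.0,0,0,0,0]'
python3 - <<'E'
from h import *
save('scene','s23.png',(210,140,330,240),6)
E
```

```text
time_s: 36.77
eef_pos: [453.5, 68.4, 107.7]
ee_rot: [-0.706, 0.706, 0.046, -0.045]
force: [-0.5, 0.5, -0.2]
grip_width: 0.147
time_s: 37.35
eef_pos: [448.5, 67.9, 127.3]
ee_rot: [-0.706, 0.706, 0.046, -0.045]
force: [-0.1, 0.1, 0.4]
grip_width: 0.143
time_s: 38.02
eef_pos: [436.2, 66.2, 157.6]
ee_rot: [-0.706, 0.706, 0.046, -0.045]
force: [-0.1, -0.0, -0.3]
grip_width: 0.145
```

View pics/s23.png

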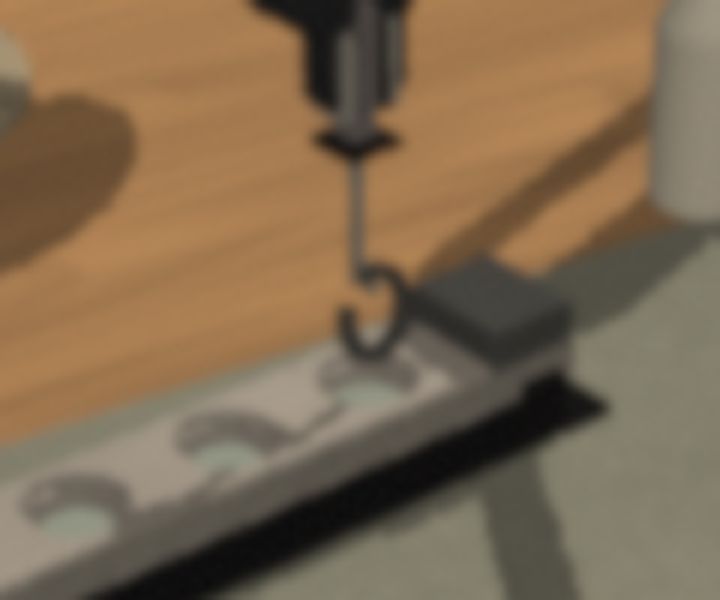

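Ring 3 hangs on the foot at (272,192). I carry it to the fourth free spot.

```bash
python3 -m inch '[-0.15,-0.3,0,0,0,-0.02,-0.3,-0.8,0,0,0,-0.05,-0.6,-1.5,0,0,0,-0.08,-0.9,-2.2,0,0,0,-0.11,-1.1,-3.0,0,0,0,-0.15,-1.1,-3.7,0,0,0,-0.15,-1.1,-4.0,0,0,0,-0.15,-1.1,-4.0,0,0,0,-0.15]' 
python3 to.py 430 366 200 7.3 -8.6
```

```text
time_s: 38.73
eef_pos: [425.1, 64.7, 197.2]
ee_rot: [0.707, -0.7, -0.098, -0.008]
force: [-0.0, 0.1, -0.4]
grip_width: 0.149
t 38.73 pos [425.1  64.7 197.2] F [-0.   0.1 -0.4] w 0.149
row [ 4.33  0.36 29.82] [0.    0.001 0.001] |d|mm 301
```

```bash
python3 -m inch '[0.04,0,0.3,0,0,0,0.12,0,0.9,0,0,0,0.26,0.02,1.8,0,0,0,0.4,0.03,2.8,0,0,0,0.55,0.04,3.9,0,0,0,0.72,0.06,5.0,0,0,0,0.9,0.07,6.2,0,0,0,1.07,0.08,7.4,0,0,0]' 
python3 -m inch '[0.19,0.01,1.3,0,0,0,0.38,0.03,2.6,0,0,0,0.57,0.05,3.9,0,0,0,0.76,0.06,5.2,0,0,0,0.95,0.08,6.5,0,0,0,1.13,0.1,7.8,0,0,0,1.32,0.12,9.1,0,0,0,1.5,0.14,10.4,0,0,0]' 
python3 -m inch '[0.2,0.03,1.3,0,0,0,0.4,0.06,2.6,0,0,0,0.6,0.08,3.9,0,0,0,0.8,0.1,5.2,0,0,0,1.0,0.1,6.4,0,0,0,1.15,0.1,7.5,0,0,0,1.25,0.1,8.4,0,0,0,1.35,0.1,9.2,0,0,0]' 
python3 to.py 430 366 127 7.3 -8.6
python3 - <<'E'
from h import *
save('top','t24.png',(70,190,190,290),6)
save('scene','s24.png',(280,100,430,220),5)
E
```

```text
time_s: 39.4
eef_pos: [425.7, 140.7, 196.8]
ee_rot: [0.707, -0.7, -0.098, -0.007]
force: [0.2, -0.7, -1.2]
grip_width: 0.141
time_s: 40.07
eef_pos: [427.1, 245.9, 197.5]
ee_rot: [0.707, -0.7, -0.098, -0.007]
force: [-0.6, -0.8, -0.9]
grip_width: 0.138
time_s: 40.73
eef_pos: [428.9, 338.6, 198.9]
ee_rot: [0.707, -0.7, -0.098, -0.007]
force: [0.6, -0.2, -1.0]
grip_width: 0.143
t 40.73 pos [428.9 338.6 198.9] F [ 0.6 -0.2 -1. ] w 0.143
row [-0.62  7.18  2.71] [ 0.     0.001 -0.001] |d|mm 77
```

View pics/t24.png

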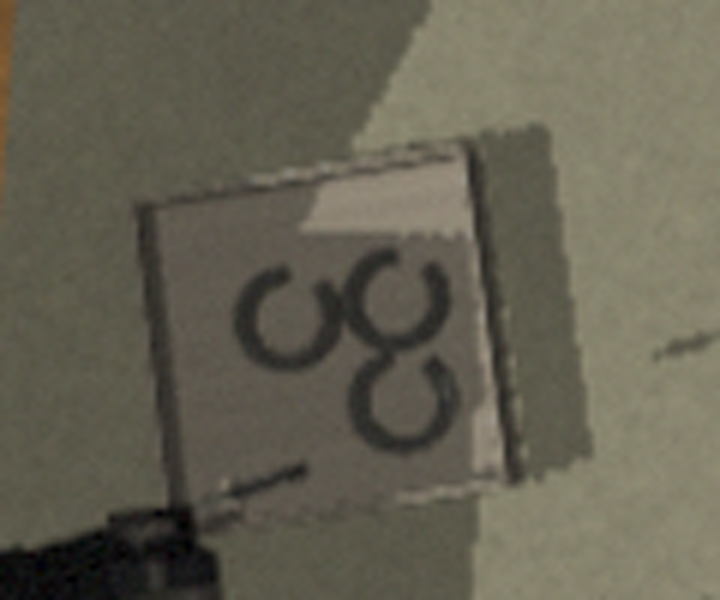

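View pics/s24.png

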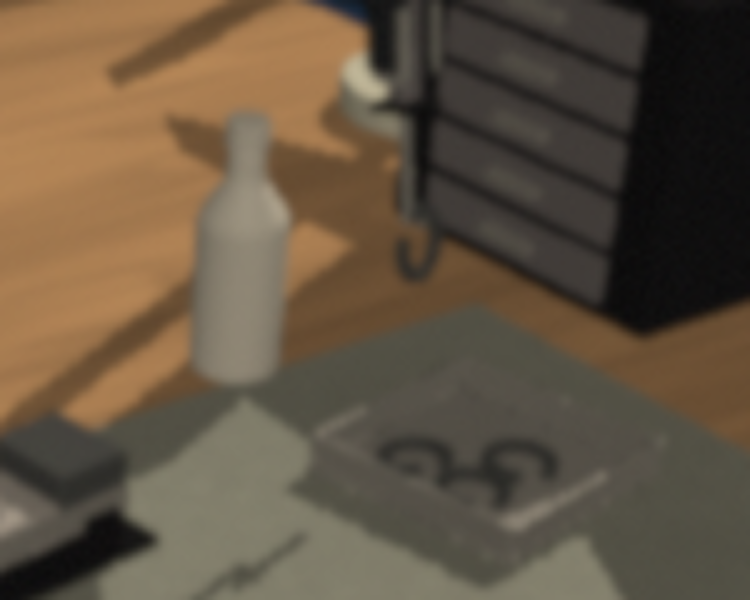

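```bash
python3 -m inch '[-0.1,0.5,0.5,0,0,0,-0.2,1.2,1.0,0,0,0,-0.2,2.2,1.5,0,0,0,-0.4,3.2,2.0,0,0,0,-0.5,4.2,2.3,0,0,0,-0.6,5.2,2.5,0,0,0,-0.7,6.2,2.5,0,0,0,-0.8,7.2,2.5,0,0,0]' 
python3 -m inch '[0,0.5,0,0,0,0,0,0.9,0,0,0,0,0,1.2,0,0,0,0,0,1.2,0,0,0,0,0,1.2,0,0,0,0]' 
python3 to.py 431 366 114 7.3 -8.6
```

```text
time_s: 41.5
eef_pos: [428.6, 362.7, 125.5]
ee_rot: [0.707, -0.7, -0.098, -0.008]
force: [-0.4, -0.3, -0.7]
grip_width: 0.145
time_s: 41.92
eef_pos: [430.7, 363.0, 115.2]
ee_rot: [0.707, -0.7, -0.098, -0.008]
force: [-0.3, 0.1, -1.2]
grip_width: 0.146
t 41.92 pos [430.7 363.  115.2] F [-0.3  0.1 -1.2] w 0.146
row [0.05 0.13 0.29] [-0.     0.001  0.   ] |d|mm 3
```

```bash
python3 -m inch '[0.8,0.1,0,0,0,0.11,1.6,0.2,0,0,0,0.22,2.6,0.3,0,0,0,0.35,3.4,0.6,0,0,0,0.46,4.2,1.0,0,0,0,0.58,5.0,1.35,0,0,0,0.7,5.0,1.35,0,0,0,0.7,5.0,1.35,0,0,0,0.7]' 
python3 -m inch '[-1.0,-1.7,0,0,0,0,-2.2,-3.6,0,0,0,0,-4.0,-5.3,-0.5,0,0,-0.12,-5.2,-5.4,-1,0,0,-0.25,-6.6,-5.4,-1.8,0,0,-0.37,-6.6,-5.4,-1.8,0,0,-0.5,-6.6,-5.4,-1.8,0,0,-0.55,-6.6,-5.4,-1.8,0,0,-0.55]'
python3 to.py 460 0 210 5.6 0
python3 - <<'E'
from h import *
save('top','t25.png',(70,190,190,290),6)
save('scene','s25.png',(310,120,430,220),6)
E
```

```text
time_s: 42.58
eef_pos: [482.2, 369.2, 106.8]
ee_rot: [-0.667, 0.691, -0.149, -0.235]
force: [-0.4, 0.1, -0.5]
grip_width: 0.138
time_s: 43.25
eef_pos: [453.7, 348.6, 192.9]
ee_rot: [0.706, -0.705, -0.049, 0.044]
force: [-0.2, 0.4, 0.0]
grip_width: 0.146
t 43.25 pos [453.7 348.6 192.9] F [-0.2  0.4  0. ] w 0.146
row [ -3.91  -1.8  -34.64] [-0.002  0.033  0.007] |d|mm 349
```

View pics/t25.png

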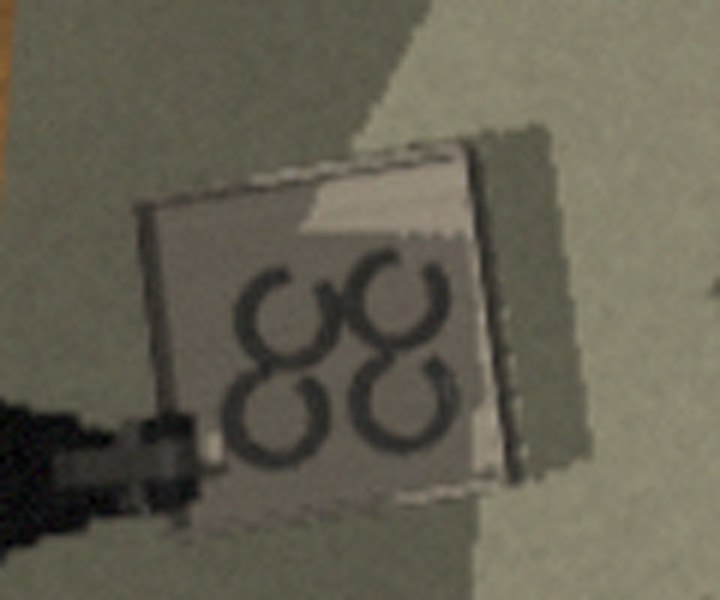

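View pics/s25.png

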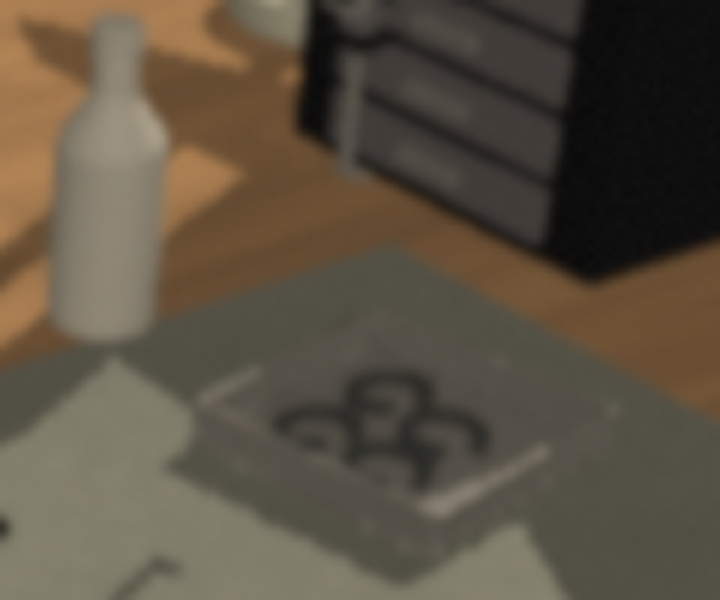

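All four rings lie in the tray, at about (136,240), (118,243), (137,256) and (116,260). Now I take the pick back to its stand.

```bash
python3 -m inch '[-0.4,-1,-3.5,0,0.03,0,-0.8,-1.8,-7.4,0,0.03,0,-1.3,-1.8,-11.4,0,0.03,0,-1.8,-1.8,-15.4,0,0.03,0,-2.2,-1.8,-19.4,0,0.03,0,-2.7,-1.8,-23.4,0,0.03,0,-3.1,-1.8,-27.4,0,0.03,0,-3.6,-1.8,-31.4,0,0.03,0]'
python3 to.py 543.2 -323.5 212 5.65 0
```

```text
time_s: 44.02
eef_pos: [460.6, 30.0, 207.9]
ee_rot: [0.706, -0.706, -0.035, 0.035]
force: [1.3, -0.0, 0.3]
grip_width: 0.14
t 44.02 pos [460.6  30.  207.9] F [ 1.3 -0.   0.3] w 0.14
row [  4.76  -0.44 -35.99] [-0.001 -0.001 -0.   ] |d|mm 363
```

```bash
python3 -m inch '[0.5,-0.1,-4,0,0,0,1.0,-0.2,-8,0,0,0,1.6,-0.4,-12,0,0,0,2.1,-0.4,-16,0,0,0,2.6,-0.4,-20,0,0,0,3.1,-0.4,-24,0,0,0,3.6,-0.4,-27.5,0,0,0,4.0,-0.4,-30.5,0,0,0]'
python3 -m inch '[0.3,0,-2,0,0,0,0.5,0,-3.5,0,0,0,0.6,0,-4.5,0,0,0,0.6,0,-4.5,0,0,0,0.6,0,-4.5,0,0,0,0.6,0,-4.5,0,0,0]'
python3 to.py 543 -323.5 180 5.65 0
```

```text
time_s: 44.68
eef_pos: [530.3, -270.6, 211.3]
ee_rot: [0.707, -0.706, -0.034, 0.034]
force: [-0.3, -0.1, -0.4]
grip_width: 0.141
time_s: 45.18
eef_pos: [540.6, -310.8, 211.7]
ee_rot: [0.706, -0.706, -0.035, 0.035]
force: [0.8, -0.2, -1.3]
grip_width: 0.141
t 45.18 pos [ 540.6 -310.8  211.7] F [ 0.8 -0.2 -1.3] w 0.141
row [ 0.12  3.17 -1.29] [-0.001  0.    -0.   ] |d|mm 34
```

```bash
python3 -m inch '[0.1,1,-1.25,0,0,0,0.1,2,-1.25,0,0,0,0.1,3,-1.25,0,0,0,0.1,3.2,-1.25,0,0,0,0.1,3.2,-1.25,0,0,0,0.1,3.2,-1.25,0,0,0]'
python3 to.py 543 -323.5 160 5.65 0
python3 - <<'E'
from h import *
save('top','t26.png',(380,180,480,280),6)
save('scene','s26.png',(70,210,170,310),6)
E
```

```text
time_s: 45.68
eef_pos: [542.8, -323.6, 179.9]
ee_rot: [-0.706, 0.706, 0.035, -0.035]
force: [0.9, 1.0, -0.2]
grip_width: 0.143
t 45.68 pos [ 542.8 -323.6  179.9] F [ 0.9  1.  -0.2] w 0.143
row [0.02 1.99 0.01] [0. 0. 0.] |d|mm 20
```

View pics/s26.png

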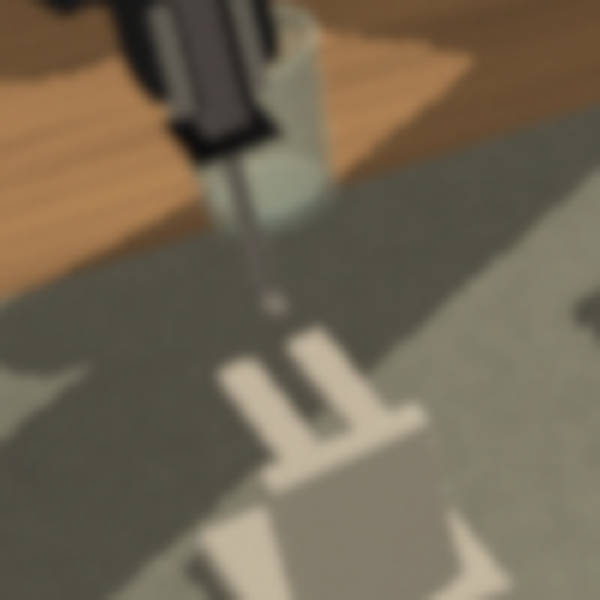

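The foot at (116,260) is above the slot between the prongs. I lower it in two stages.

```bash
python3 -m inch '[0,1,0,0,0,0,0,2,0,0,0,0,0,3,0,0,0,0,0,4,0,0,0,0,0,4,0,0,0,0]'
python3 to.py 542.8 -323.5 88 5.65 0
```

```text
time_s: 46.2
eef_pos: [541.9, -323.3, 136.5]
ee_rot: [0.707, -0.705, -0.033, 0.036]
force: [0.3, -0.3, -0.8]
grip_width: 0.142
t 46.2 pos [ 541.9 -323.3  136.5] F [ 0.3 -0.3 -0.8] w 0.142
row [ 0.11  4.85 -0.05] [-0.003 -0.    -0.003] |d|mm 49
```

```bash
python3 -m inch '[0.1,1,0,0,0,0,0.1,2,0,0,0,0,0.1,3,0,0,0,0,0.1,3.8,0,0,0,0,0.1,4.4,0,0,0,0,0.1,4.4,0,0,0,0,0.1,4.4,0,0,0,0]'
python3 to.py 542.8 -323.5 88 5.65 0
python3 - <<'E'
from h import *
save('scene','s27.png',(70,210,170,310),6)
E
```

```text
time_s: 46.78
eef_pos: [543.8, -324.0, 95.4]
ee_rot: [0.706, -0.706, -0.035, 0.035]
force: [-1.0, 0.4, -1.1]
grip_width: 0.146
t 46.78 pos [ 543.8 -324.    95.4] F [-1.   0.4 -1.1] w 0.146
row [-0.09  0.74  0.05] [-0. -0. -0.] |d|mm 7
```

View pics/s27.png

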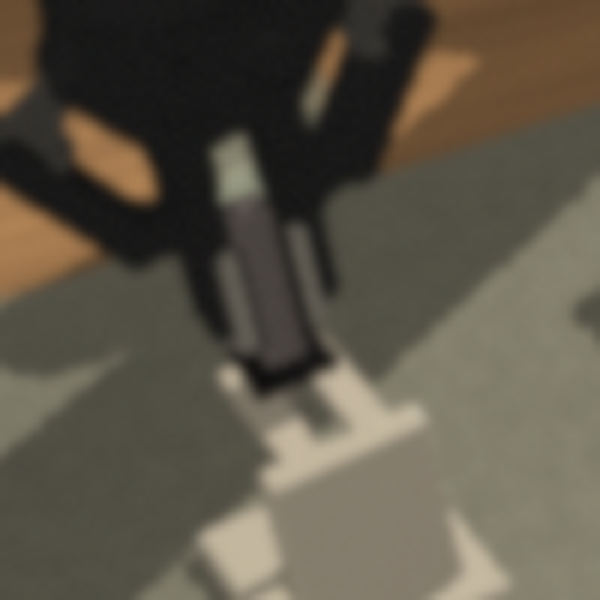

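The collar is just above the prongs, with the shank in the slot. I lower the last 7 mm and release gently.

```bash
python3 -m inch '[-0.05,0.3,0.03,0,0,0,-0.08,0.6,0.05,0,0,0,-0.08,0.72,0.05,0,0,0,-0.08,0.72,0.05,0,0,0]'
python3 to.py 542.8 -323.5 88 5.65 0
```

```text
time_s: 47.17
eef_pos: [542.8, -323.4, 88.0]
ee_rot: [0.706, -0.706, -0.035, 0.035]
force: [-0.2, -0.7, 0.3]
grip_width: 0.144
t 47.17 pos [ 542.8 -323.4   88. ] F [-0.2 -0.7  0.3] w 0.144
row [ 0.    0.   -0.01] [-0. -0. -0.] |d|mm 0
```

```bash
python3 -m inch '[0,0,0,0,0,0,0,0,0,0,0,0,0,0,0,0,0,0,0,0,0,0,0,0,0,0,0,0,0,0,0,0,0,0,0,0]' 0.2
python3 -m inch '[0,-1.5,0,0,0,0,0,-4,0,0,0,0,0,-7.5,0,0,0,0,0,-11,0,0,0,0,0,-14,0,0,0,0,0,-14,0,0,0,0]'
python3 to.py 440 64 200 7.3
python3 - <<'E'
from h import *
save('scene','s28.png',(70,210,170,310),6)
E
```

```text
time_s: 47.67
eef_pos: [542.9, -323.5, 88.4]
ee_rot: [-0.706, 0.706, 0.035, -0.035]
force: [-0.2, 0.0, 0.4]
grip_width: 0.398
time_s: 48.17
eef_pos: [544.4, -324.7, 235.4]
ee_rot: [-0.703, 0.709, 0.038, -0.032]
force: [0.0, -1.4, 0.2]
grip_width: 0.403
t 48.17 pos [ 544.4 -324.7  235.4] F [ 0.  -1.4  0.2] w 0.403
row [-6.6   3.17 39.73] [ 0.008 -0.029  0.008] |d|mm 404
```

View pics/s28.png

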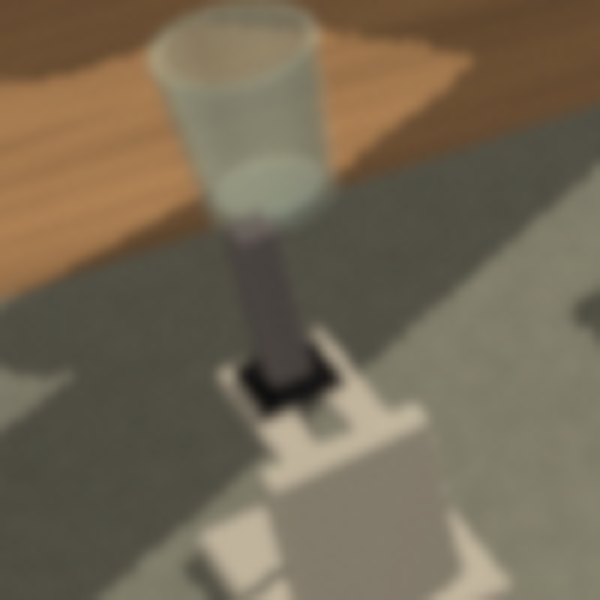

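The pick hangs by its collar in the stand. Now the carrier: I need the wrist angle, a baseline torque and a finer rack pose.

```bash
python3 - <<'E'
from h import *
s=ctrl.sense(); print(s['joints'].round(2),s['wrist_torque'].round(3))
im=save('top','t29.png')
q=rect('top',im,590,770,-210,190,22,2); cv2.imwrite('pics/rk.png',q[:,:,::-1])
# saddles: bright near-white in rect
g=q.min(2); 
a=rect('top',im,590,770,-210,-130,22,6); b=rect('top',im,590,770,110,190,22,6)
o=np.hstack([b,a]); o=cv2.resize(o,None,fx=0.55,fy=0.55); cv2.imwrite('pics/rk2.png',o[:,:,::-1])
E
python3 to.py 446.7 44 180 97.3;python3 to.py 446.7 44 180 -82.7
```

```text
[-0.72  0.55  1.14 -0.    1.44 -2.39] [0.021 0.015 0.009]
t 48.27 pos [ 543.1 -323.6  229.1] F [ 0.4  0.2 -0.2] w 0.404
row [-5.99  4.85 37.54] [ 0.002 -1.6   -0.   ] |d|mm 383
t 48.27 pos [ 543.1 -323.6  229.1] F [ 0.4  0.2 -0.2] w 0.404
row [-5.99  4.85 37.54] [0.    1.542 0.002] |d|mm 383
```

View pics/rk2.png

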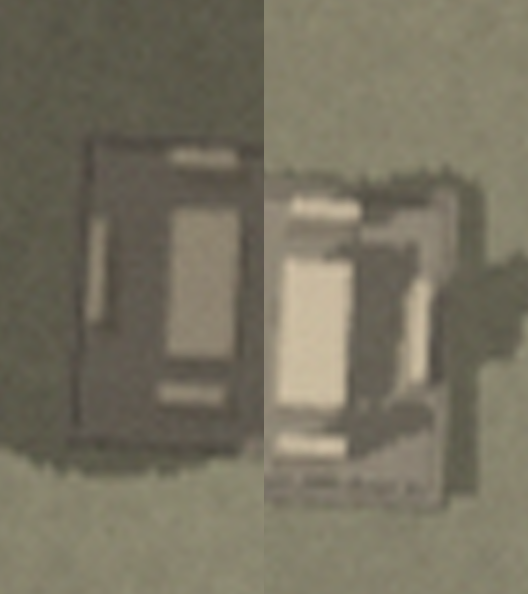

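View pics/t29.png

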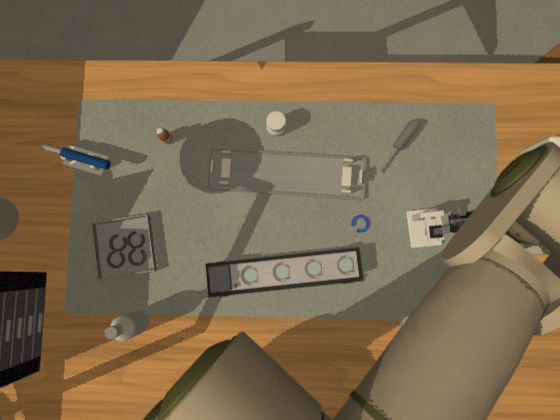

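Rack seat measured at (676.6, -8.5), yaw about -3.2°. The turned wrist (tool yaw -82.7°) keeps joint 6 in the middle of its range. I move over the carrier with the jaws across its width.

```bash
python3 -m inch '[-0.5,0,3,0,0.12,0,-1,0,6.5,0,0.24,0,-1.7,0,10.5,0,0.36,0,-2.3,0,14.5,0,0.48,0,-3,0,18.5,0,0.6,0,-3.6,0,22.5,0,0.72,0,-4.3,1,26.5,0,0.84,0,-4.9,2,30.5,0,0.96,0]' -1 110
python3 to.py 446.7 44 150 -82.7
```

```text
time_s: 48.93
eef_pos: [463.6, -26.0, 207.8]
ee_rot: [-0.643, 0.643, -0.295, 0.294]
force: [1.0, -0.1, -0.2]
grip_width: 1.0
t 48.93 pos [463.6 -26.  207.8] F [ 1.  -0.1 -0.2] w 1.0
row [-6.4   5.78  3.28] [ 0.001  0.583 -0.001] |d|mm 92
```

```bash
python3 -m inch '[-1.5,1,1,0,0.12,0,-3.5,2.5,2,0,0.24,0,-5.2,4,2.7,0,0.36,0,-6.2,5.4,3.2,0,0.48,0,-6.4,5.7,3.28,0,0.58,0,-6.4,5.7,3.28,0,0.583,0,-6.4,5.7,3.28,0,0.583,0]' 
python3 -m inch '[0,0,0,0,0,0,0,0,0,0,0,0]'
python3 to.py 446.7 44 7 -82.7
python3 - <<'E'
from h import *
save('scene','s30.png',(210,90,350,250),4); print(ctrl.sense()['wrist_torque'])
E
```

```text
time_s: 49.52
eef_pos: [447.4, 41.9, 151.4]
ee_rot: [-0.533, 0.533, -0.465, 0.464]
force: [-0.5, -0.1, -0.1]
grip_width: 0.996
time_s: 49.68
eef_pos: [448.1, 41.5, 152.3]
ee_rot: [0.533, -0.533, 0.465, -0.465]
force: [0.3, 0.4, -0.0]
grip_width: 0.998
t 49.68 pos [448.1  41.5 152.3] F [ 0.3  0.4 -0. ] w 0.998
row [-0.27 14.53 -0.1 ] [-0.     0.008  0.   ] |d|mm 145
[-0.0472712  -0.02537739 -0.00560868]
```

View pics/s30.png

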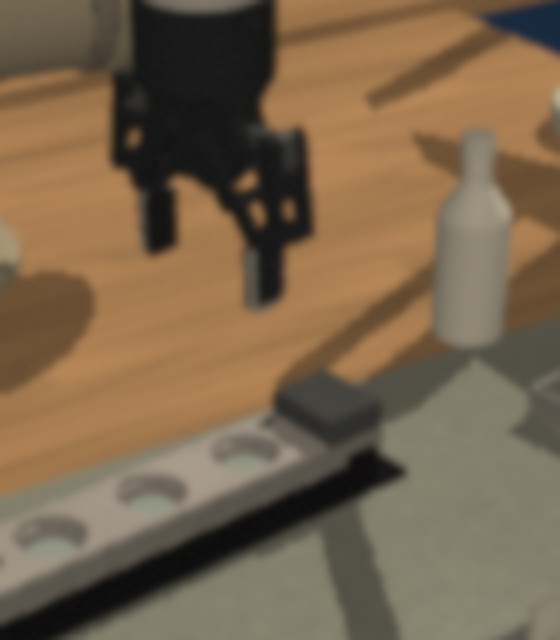

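The open jaws straddle the carrier's width between cell 3 and cell 2. I go down.

```bash
python3 -m inch '[-0.2,3,-0.1,0,0.008,0,-0.25,6,-0.1,0,0.008,0,-0.25,8.5,-0.1,0,0.008,0,-0.25,10.5,-0.1,0,0.008,0,-0.25,11,-0.1,0,0.008,0,-0.25,11,-0.1,0,0.008,0]'
python3 to.py 446.7 44 8 -82.7
python3 - <<'E'
from h import *
save('scene','s31.png',(210,90,350,250),4); print(ctrl.sense()['wrist_torque'])
E
```

```text
time_s: 50.23
eef_pos: [446.1, 44.1, 41.5]
ee_rot: [-0.53, 0.531, -0.468, 0.467]
force: [1.4, 1.0, -0.1]
grip_width: 0.997
t 50.23 pos [446.1  44.1  41.5] F [ 1.4  1.  -0.1] w 0.997
row [0.02 3.35 0.07] [ 0.002 -0.002 -0.001] |d|mm 34
[-0.03272182 -0.02630509  0.00676016]
```

View pics/s31.png

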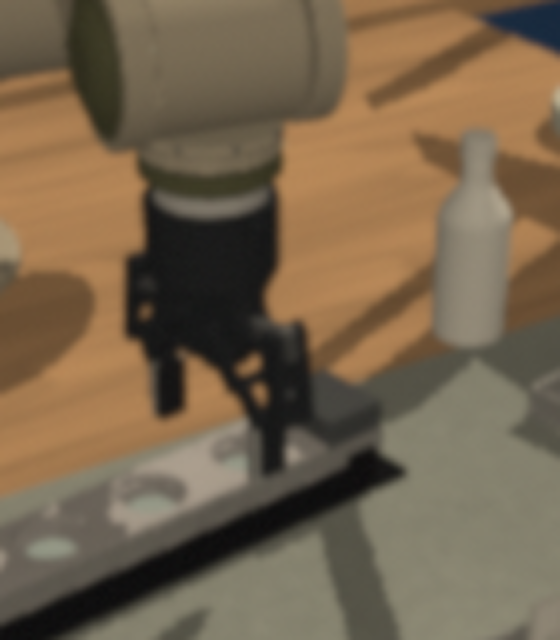

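```bash
python3 -m inch '[0,1,0.06,0,0,0,0,2,0.06,0,0,0,0,3,0.06,0,0,0,0,3.35,0.06,0,0,0,0,3.35,0.06,0,0,0,0,3.35,0.06,0,0,0]'
python3 to.py 446.7 44 7 -82.7
```

```text
time_s: 50.78
eef_pos: [447.5, 44.2, 9.2]
ee_rot: [0.531, -0.53, 0.467, -0.468]
force: [-0.5, 0.1, -0.2]
grip_width: 1.002
t 50.78 pos [447.5  44.2   9.2] F [-0.5  0.1 -0.2] w 1.002
row [ 0.01  0.22 -0.09] [-0.001 -0.002  0.   ] |d|mm 2
```

```bash
python3 -m inch '[0,0.1,-0.05,0,0,0,0,0.1,-0.05,0,0,0,0,0.1,-0.05,0,0,0,0,0.1,-0.05,0,0,0,0,0.1,-0.05,0,0,0,0,0.1,-0.05,0,0,0,0,0.1,-0.05,0,0,0,0,0.1,-0.05,0,0,0]' 1 110
python3 -m inch '[0,0,0,0,0,0,0,0,0,0,0,0]'
python3 - <<'E'
from h import *
s=ctrl.sense(); print(s['force'].round(2),s['wrist_torque'].round(3))
E
```

```text
time_s: 51.45
eef_pos: [446.5, 44.2, 8.4]
ee_rot: [-0.53, 0.53, -0.468, 0.468]
force: [-4.5, 0.2, 10.5]
grip_width: 0.636
time_s: 51.62
eef_pos: [446.5, 44.2, 8.4]
ee_rot: [-0.53, 0.53, -0.468, 0.468]
force: [-3.7, -1.0, 9.3]
grip_width: 0.632
[-3.65 -0.97  9.31] [-0.02   0.703  0.007]
```

```bash
python3 -m inch '[0,-0.1,0,0,0,0,0,-0.2,0,0,0,0,0,-0.3,0,0,0,0,0,-0.4,0,0,0,0,0,-0.4,0,0,0,0]'
python3 - <<'E'
from h import *
s=ctrl.sense(); print(s['eef_pos'],s['force'].round(2),s['wrist_torque'].round(3))
E
python3 -m inch '[0,-0.1,0,0,0,0,0,-0.2,0,0,0,0,0,-0.3,0,0,0,0,0,-0.3,0,0,0,0,0,-0.3,0,0,0,0]'
python3 - <<'E'
from h import *
s=ctrl.sense(); print(s['eef_pos'],s['force'].round(2),s['wrist_torque'].round(3))
save('scene','s32.png',(160,160,330,270),4)
E
```

```text
time_s: 52.03
eef_pos: [446.4, 44.3, 11.6]
ee_rot: [-0.53, 0.53, -0.468, 0.467]
force: [-0.6, 2.2, -9.4]
grip_width: 0.638
[446.40124991  44.27602902  11.56046893] [-0.57  2.22 -9.43] [-0.34  -0.078 -0.04 ]
time_s: 52.45
eef_pos: [446.7, 44.2, 14.7]
ee_rot: [0.53, -0.53, 0.468, -0.468]
force: [-0.7, -0.0, -9.8]
grip_width: 0.637
[446.65879655  44.22500643  14.7393304 ] [-0.68 -0.01 -9.77] [-0.619 -0.04   0.012]
```

View pics/s32.png

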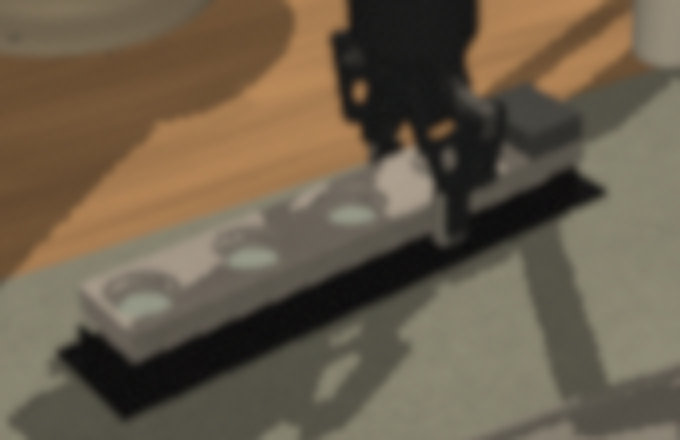

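```bash
for i in 1 2 3; do python3 -m inch '[0,0,0,0,0,0]' >/dev/null
python3 - <<'E'
from h import *
s=ctrl.sense(); print(s['eef_pos'].round(1),s['force'].round(2),s['wrist_torque'].round(3))
E
done
python3 - <<'E'
from h import *
save('scene','s33.png',(155,150,355,290),4)
def P(d,y,z): # carrier point
    a=np.radians(7.3); c=np.array([453.3,-7.6]);return (*(c+d*np.array([np.cos(a),np.sin(a)])+y*np.array([-np.sin(a),np.cos(a)])),z)
for y in(-160,115):print(y,(proj('scene',P(28,y,22))-[155,150])*4,(proj('scene',P(28,y,28))-[155,150])*4)
E
```

```text
[446.6  44.2  14.7] [ 0.47 -0.17 -8.92] [ 0.108  0.056 -0.006]
[446.6  44.2  14.6] [ 0.73 -1.58 -8.87] [0.183 0.059 0.101]
[446.6  44.2  14.7] [ 0.29 -0.11 -8.75] [0.235 0.04  0.065]
-160 [155.16517752 411.04186241] [153.94125247 402.07712972]
115 [547.67550965 231.05739725] [547.80885961 222.72376027]
```

View pics/s33.png

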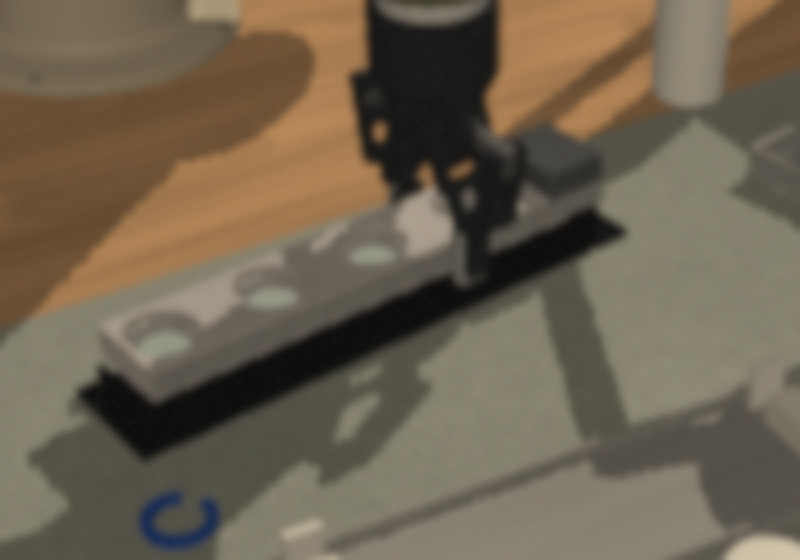

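```bash
for i in 1 2 3 4 5 6 7 8; do python3 -m inch '[0,0,0,0,0,0]' >/dev/null
python3 - <<'E'
from h import *
s=ctrl.sense(); print(s['force'].round(2),s['wrist_torque'].round(3))
E
done
```

```text
[-0.82  1.11 -9.59] [-0.486 -0.054 -0.014]
[-0.12  0.62 -9.72] [-0.554 -0.048  0.012]
[-0.45  0.69 -9.08] [-0.592 -0.113 -0.066]
[-0.1   0.31 -8.53] [-0.691 -0.096 -0.066]
[-0.42  0.02 -9.74] [-0.677 -0.115  0.006]
[-0.51 -0.09 -9.1 ] [-0.602 -0.12  -0.045]
[-0.96 -1.17 -7.62] [-0.581 -0.1   -0.029]
[-0.68 -0.47 -9.18] [-0.558 -0.031 -0.042]
```

```bash
for i in 1 2 3 4 5 6 7 8 9 10 11 12; do python3 -m inch '[0,0,0,0,0,0]' >/dev/null
python3 - <<'E'
from h import *
s=ctrl.sense(); print(round(s['time_s'],2),s['force'].round(2),s['wrist_torque'].round(3))
E
done
python3 - <<'E'
from h import *
save('scene','s34.png',(155,150,355,290),4)
E
```

```text
53.55 [ 0.41 -1.69 -8.8 ] [-0.529 -0.034  0.01 ]
53.63 [-0.23 -1.39 -9.55] [-0.449 -0.041 -0.021]
53.72 [-0.57 -1.63 -8.82] [-0.375 -0.047  0.031]
53.8 [ 1.07 -1.64 -9.33] [-0.264 -0.017 -0.048]
53.88 [-0.01 -1.5  -9.08] [-0.222 -0.048  0.019]
53.97 [ 0.87 -1.36 -8.95] [-0.117 -0.065 -0.013]
54.05 [ 0.06 -1.32 -8.51] [-0.04  -0.038 -0.004]
54.13 [-0.33 -1.41 -9.42] [-0.027  0.041 -0.007]
54.22 [ 0.74 -0.63 -9.09] [ 0.041 -0.039  0.044]
54.3 [ 0.18 -1.37 -9.73] [0.139 0.015 0.017]
54.38 [ 0.45  0.12 -9.5 ] [ 0.13   0.025 -0.002]
54.47 [-0.21 -0.49 -9.27] [0.22  0.065 0.057]
```

View pics/s34.png

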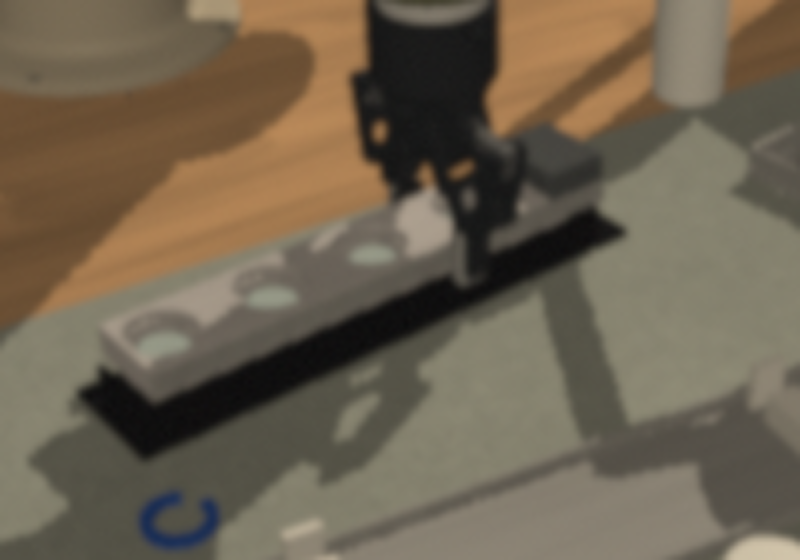

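The torque about x swings slowly around roughly -0.22 N m with 9 N of load, which suggests the balance point is on the +y side of the grip. I lift slightly more and check whether it's level.

```bash
python3 -m inch '[0,-0.2,0,0,0,0,0,-0.4,0,0,0,0,0,-0.6,0,0,0,0,0,-0.8,0,0,0,0,0,-0.8,0,0,0,0,0,-0.8,0,0,0,0]'
for i in 1 2 3 4 5 6 7 8; do python3 -m inch '[0,0,0,0,0,0]' >/dev/null
python3 - <<'E'
from h import *
s=ctrl.sense(); print(round(s['time_s'],2),s['eef_pos'].round(1),s['ee_rot'].round(3),s['force'].round(2),s['wrist_torque'].round(3))
E
done
python3 - <<'E'
from h import *
save('scene','s35.png',(155,150,355,290),4)
E
```

```text
time_s: 55.02
eef_pos: [446.8, 44.2, 22.9]
ee_rot: [0.53, -0.53, 0.467, -0.468]
force: [-0.3, -1.7, -8.6]
grip_width: 0.637
55.1 [446.6  44.2  22.7] [-0.53   0.53  -0.468  0.468] [-0.68 -1.36 -8.78] [-0.194  0.015  0.028]
55.18 [446.6  44.2  22.6] [-0.53   0.53  -0.468  0.468] [ 0.3  -1.81 -9.3 ] [ 0.009 -0.056 -0.04 ]
55.27 [446.6  44.2  22.6] [-0.53   0.53  -0.468  0.468] [-0.43 -0.99 -8.83] [ 0.078 -0.     0.046]
55.35 [446.6  44.2  22.6] [-0.53   0.53  -0.468  0.468] [-0.15 -1.42 -8.86] [ 0.27   0.051 -0.028]
55.43 [446.6  44.2  22.7] [-0.53   0.53  -0.468  0.468] [ 0.04 -0.67 -9.62] [ 0.271 -0.007  0.056]
55.52 [446.6  44.2  22.7] [-0.53   0.53  -0.468  0.468] [-0.89  0.6  -9.15] [ 0.185 -0.015  0.021]
55.6 [446.6  44.2  22.7] [-0.53   0.53  -0.468  0.468] [ 0.43  1.56 -9.83] [ 0.032 -0.012 -0.005]
55.68 [446.6  44.2  22.7] [ 0.53  -0.53   0.468 -0.468] [-0.82  2.68 -8.42] [-0.132 -0.037 -0.004]
```

View pics/s35.png

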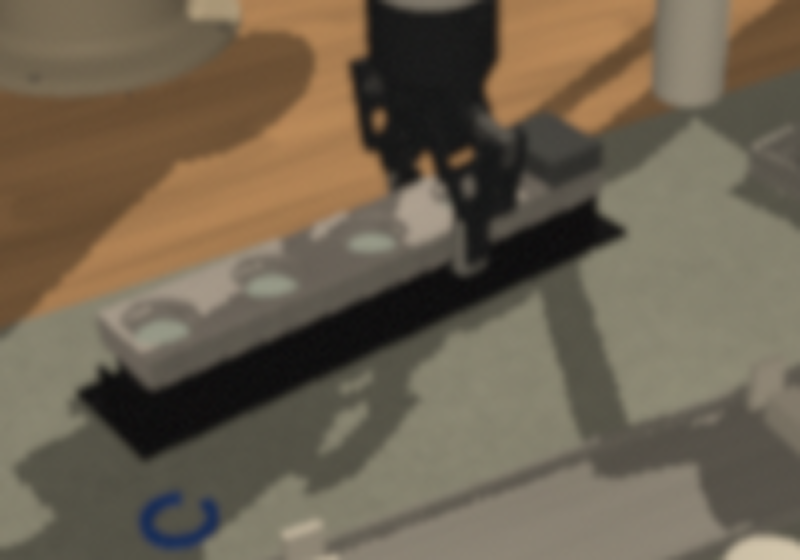

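```bash
cat > rock.py <<'E'
from h import *
import sys
fr=[];T=[]
for i in range(int(sys.argv[1])):
    fr.append(cv2.cvtColor(ctrl.capture('scene'),cv2.COLOR_RGB2GRAY).astype(np.float32)); s=ctrl.sense(); T.append((s['time_s'],s['wrist_torque'][0],s['force'][1],s['force'][2]))
def sh(a,b,r):
    p=a[r[1]:r[3],r[0]:r[2]];q=b[r[1]:r[3],r[0]:r[2]];h=cv2.createHanningWindow(p.shape[::-1],cv2.CV_32F);return cv2.phaseCorrelate(p,q,h)[0]
for i in range(0,len(fr),2):
    print(np.round(T[i],2),'L',np.round(sh(fr[0],fr[i],(172,215,216,255)),2),'R',np.round(sh(fr[0],fr[i],(282,172,312,204)),2))
E
python3 rock.py 32
```

```text
[55.78  0.15  0.98 -9.22] L [0.5 0. ] R [0. 0.]
[55.88  0.32 -0.   -9.02] L [ 0.42 -0.04] R [ 0.21 -0.08]
[55.98  0.1  -0.69 -9.57] L [0.57 0.07] R [ 0.11 -0.22]
[56.08 -0.21 -2.09 -7.95] L [ 0.53 -0.06] R [ 0.41 -0.41]
[56.18 -0.56 -1.28 -8.61] L [ 0.54 -0.09] R [ 0.5  -0.44]
[ 5.628e+01 -6.700e-01  2.000e-02 -9.030e+00] L [ 0.5  -0.06] R [-0.08 -0.5 ]
[56.38 -0.53  1.24 -9.8 ] L [ 0.61 -0.  ] R [ 1.48 -1.06]
[56.48 -0.25  2.69 -9.01] L [ 0.38 -0.07] R [4.05 1.33]
[56.58  0.1   1.45 -8.56] L [ 0.55 -0.01] R [-1.08  0.14]
[56.68  0.21  0.7  -8.88] L [0.57 0.09] R [ 3.55 -6.98]
[56.78  0.2  -0.9  -8.97] L [0.52 0.08] R [ 3.1  -7.14]
[56.88 -0.13 -1.83 -8.76] L [0.62 0.04] R [-0.62 -0.23]
[56.98 -0.49 -1.65 -8.79] L [0.53 0.  ] R [-0.7   0.01]
[57.08 -0.66 -0.83 -9.25] L [0.41 0.07] R [-1.66  0.9 ]
[57.18 -0.6   1.98 -9.07] L [0.54 0.11] R [ 1.28 -1.86]
[57.28 -0.35  1.73 -9.24] L [0.52 0.06] R [-2.33 -1.89]
```

The ends move by less than 0.1 px, so the carrier is held level. The mean torque of about -0.2 N m puts the balance point about 20 mm further toward +y. I set it down and shift the grip 2 cm.

```bash
python3 -m inch '[0,0.3,0,0,0,0,0,0.6,0,0,0,0,0,0.9,0,0,0,0,0,1.2,0,0,0,0,0,1.4,0,0,0,0,0,1.42,0,0,0,0,0,1.42,0,0,0,0]'
python3 -m inch '[0,0,0,0,0,0,0,0,0,0,0,0,0,0,0,0,0,0,0,0,0,0,0,0,0,0,0,0,0,0]' -1
python3 -m inch '[-0.5,0,0,0,0,0,-1.2,0,0,0,0,0,-2.0,0,0,0,0,0,-2.0,0,0,0,0,0,-2.0,0,0,0,0,0]' -1
python3 to.py 444.2 63.8 8.4 -82.7
python3 -m inch '[0,0,0,0,0,0,0,0,0,0,0,0,0,0,0,0,0,0,0,0,0,0,0,0,0,0,0,0,0,0,0,0,0,0,0,0,0,0,0,0,0,0,0,0,0,0,0,0]' 1 110
```

```text
time_s: 57.92
eef_pos: [446.7, 44.2, 8.5]
ee_rot: [0.53, -0.53, 0.468, -0.468]
force: [0.6, 1.4, -6.5]
grip_width: 0.638
time_s: 58.33
eef_pos: [446.9, 44.2, 8.7]
ee_rot: [0.531, -0.53, 0.467, -0.468]
force: [0.5, -0.0, 0.2]
grip_width: 1.0
time_s: 58.75
eef_pos: [444.0, 64.7, 8.5]
ee_rot: [-0.531, 0.531, -0.467, 0.467]
force: [0.6, 0.9, -0.6]
grip_width: 1.0
t 58.75 pos [444.   64.7   8.5] F [ 0.6  0.9 -0.6] w 1.0
row [0.09 0.01 0.01] [ 0.    -0.001  0.   ] |d|mm 1
time_s: 59.42
eef_pos: [444.2, 63.9, 9.0]
ee_rot: [0.53, -0.53, 0.468, -0.468]
force: [-2.4, -0.3, 9.1]
grip_width: 0.638
```

```bash
python3 -m inch '[0,-0.2,0,0,0,0,0,-0.4,0,0,0,0,0,-0.6,0,0,0,0,0,-0.8,0,0,0,0,0,-0.8,0,0,0,0,0,-0.8,0,0,0,0]'
python3 rock.py 28
```

```text
time_s: 59.92
eef_pos: [444.0, 64.0, 16.4]
ee_rot: [-0.53, 0.53, -0.468, 0.468]
force: [0.5, -0.8, -9.5]
grip_width: 0.638
[59.97  0.34  0.69 -9.31] L [0.5 0. ] R [0. 0.]
[60.07 -0.07 -0.36 -9.12] L [ 0.63 -0.03] R [-0.04 -0.9 ]
[60.17 -0.38  0.25 -8.78] L [0.55 0.14] R [-0.25 -0.88]
[ 6.027e+01  2.000e-02  2.490e+00 -8.900e+00] L [ 0.69 -0.01] R [-0.51 -0.6 ]
[60.37  0.27 -0.45 -9.63] L [0.71 0.01] R [-0.49 -1.98]
[60.47 -0.2  -1.2  -8.87] L [0.67 0.04] R [-1.52 -1.41]
[60.57 -0.33  0.66 -8.7 ] L [ 0.65 -0.05] R [-0.99  0.97]
[60.67  0.22  0.86 -9.33] L [ 0.66 -0.06] R [0.02 1.12]
[60.77  0.12 -1.87 -8.99] L [ 0.61 -0.08] R [-2.87 -2.93]
[60.87 -0.34 -0.71 -9.88] L [ 0.62 -0.03] R [-1.38  1.08]
[60.97 -0.15  0.83 -9.16] L [ 0.73 -0.1 ] R [-2.56  1.05]
[ 6.107e+01  3.100e-01 -4.000e-02 -9.700e+00] L [ 0.67 -0.05] R [  1.27 -13.08]
[61.17 -0.13 -1.4  -9.17] L [ 0.67 -0.01] R [-7.08  4.26]
[61.27 -0.35  1.22 -9.44] L [0.78 0.02] R [-21.06   9.3 ]
```

The mean torque is now about zero, so the grip is at the balance point. I lift clear.

```bash
python3 -m inch '[0,-0.3,0,0,0,0,0,-0.8,0,0,0,0,0,-1.5,0,0,0,0,0,-2.3,0,0,0,0,0,-3.1,0,0,0,0,0,-3.9,0,0,0,0,0,-4.5,0,0,0,0,0,-4.8,0,0,0,0]'
python3 -m inch '[0,0,0,0,0,0,0,0,0,0,0,0,0,0,0,0,0,0,0,0,0,0,0,0,0,0,0,0,0,0,0,0,0,0,0,0]'
python3 to.py 680.6 63.6 64 -93.15
python3 - <<'E'
from h import *
save('scene','s36.png',(145,110,345,260),4)
print(ctrl.sense()['wrist_torque'])
E
```

```text
time_s: 61.98
eef_pos: [444.5, 64.0, 65.7]
ee_rot: [0.531, -0.53, 0.467, -0.468]
force: [0.1, 1.6, -10.1]
grip_width: 0.63
time_s: 62.48
eef_pos: [444.0, 64.1, 64.3]
ee_rot: [-0.53, 0.53, -0.468, 0.468]
force: [-1.1, 1.3, -9.5]
grip_width: 0.633
t 62.48 pos [444.   64.1  64.3] F [-1.1  1.3 -9.5] w 0.633
row [3.010e+00 2.000e-02 2.347e+01] [ 0.    0.18 -0.  ] |d|mm 237
[ 0.36032714  0.06346359 -0.03231783]
```

View pics/s36.png

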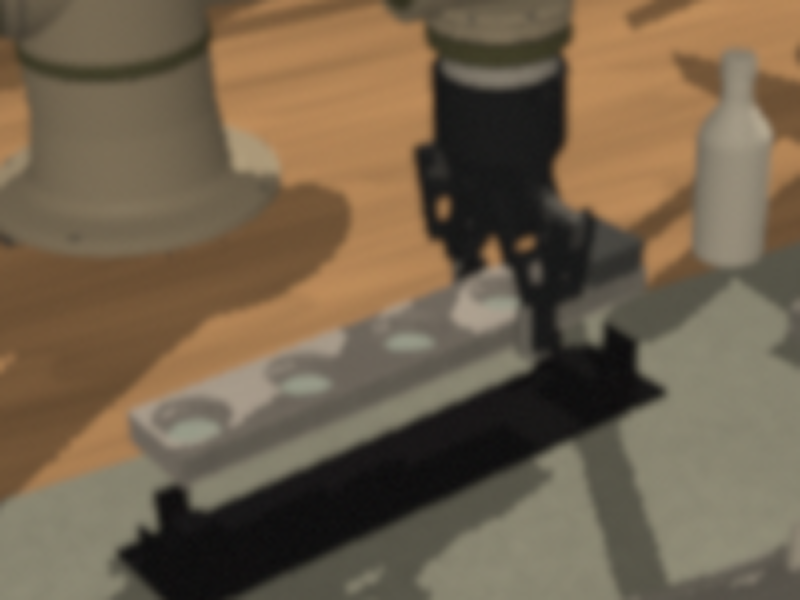

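The carrier hangs level, with the lenses visible in their cells. I move smoothly over to the rack.

```bash
python3 -m inch '[0,0,0.2,0,0,0,0.1,0,0.6,0,0.01,0,0.2,0,1.3,0,0.02,0,0.35,0,2.3,0,0.03,0,0.5,0,3.5,0,0.045,0,0.65,0,4.9,0,0.06,0,0.8,0,6.4,0,0.075,0,1.0,0,8.0,0,0.09,0]'
python3 to.py 680.6 63.6 64 -93.15
```

```text
time_s: 63.2
eef_pos: [525.8, 64.2, 64.3]
ee_rot: [-0.508, 0.509, -0.491, 0.491]
force: [-0.9, -0.4, -8.3]
grip_width: 0.637
t 63.2 pos [525.8  64.2  64.3] F [-0.9 -0.4 -8.3] w 0.637
row [ 0.59  0.03 15.46] [ 0.     0.089 -0.   ] |d|mm 155
```

```bash
python3 -m inch '[0.06,0,1.6,0,0.015,0,0.12,0,3.2,0,0.03,0,0.18,0,4.8,0,0.04,0,0.25,0,6.4,0,0.05,0,0.32,0,8.0,0,0.06,0,0.4,0,9.5,0,0.07,0,0.45,0,10.9,0,0.08,0,0.5,0,12.1,0,0.089,0]'
python3 -m inch '[0.03,0,1.0,0,0,0,0.05,0,1.8,0,0,0,0.08,0,2.5,0,0,0,0.1,0,3.0,0,0,0,0.1,0,3.3,0,0,0,0.1,0,3.35,0,0,0,0.1,0,3.35,0,0,0,0.1,0,3.35,0,0,0]'
python3 -m inch '[0,0,0,0,0,0,0,0,0,0,0,0,0,0,0,0,0,0,0,0,0,0,0,0]'
python3 to.py 680.6 63.6 30 -93.15
python3 - <<'E'
from h import *
im=save('top','t37.png')
cv2.imwrite('pics/t37c.png',cv2.resize(im[120:230,190:390],None,fx=4,fy=4,interpolation=cv2.INTER_CUBIC)[:,:,::-1])
save('scene','s37.png',(190,170,410,330),3.6)
a=np.radians(-3.15);c=np.array([676.6,-8.5]);X=np.array([np.cos(a),np.sin(a)]);Y=np.array([-X[1],X[0]])
z=ctrl.sense()['eef_pos'][2]+13.5
print('carrier bottom z',z)
for n,o,f in(('top',(190,120),4),('scene',(190,170),3.6)):
  for d,y in((28,-160),(-28,-160),(28,115),(-28,115)): print(n,d,y,((proj(n,(*(c+d*X+y*Y),z+20))-o)*f).round())
E
```

```text
time_s: 63.87
eef_pos: [647.0, 63.4, 63.7]
ee_rot: [0.486, -0.486, 0.514, -0.513]
force: [-0.8, -1.1, -8.4]
grip_width: 0.628
time_s: 64.53
eef_pos: [679.0, 60.8, 64.3]
ee_rot: [0.486, -0.487, 0.513, -0.513]
force: [0.0, 3.5, -8.8]
grip_width: 0.632
time_s: 64.87
eef_pos: [679.2, 60.7, 64.6]
ee_rot: [-0.486, 0.486, -0.513, 0.513]
force: [-1.4, -1.6, -9.7]
grip_width: 0.629
t 64.87 pos [679.2  60.7  64.6] F [-1.4 -1.6 -9.7] w 0.629
row [-0.3   3.46  0.13] [-0.     0.002  0.   ] |d|mm 35
carrier bottom z 78.04822008623714
top 28 -160 [692. 145.]
top -28 -160 [686. 251.]
top 28 115 [167. 110.]
top -28 115 [158. 215.]
scene 28 -160 [147. 392.]
scene -28 -160 [101. 327.]
scene 28 115 [613. 225.]
scene -28 115 [551. 175.]
```

View pics/t37c.png

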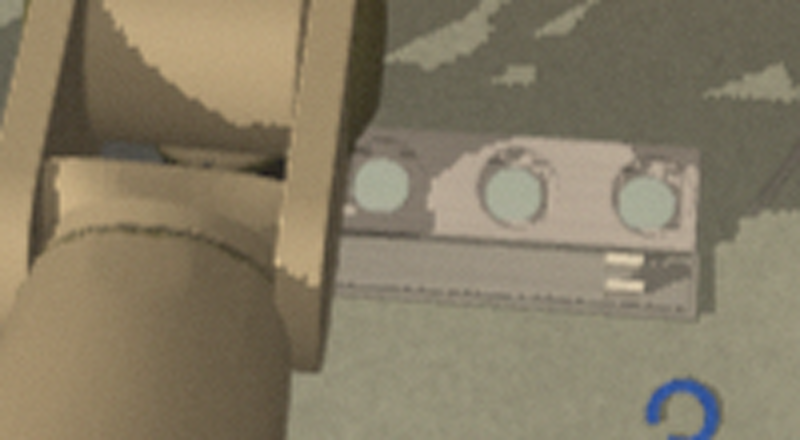

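View pics/s37.png

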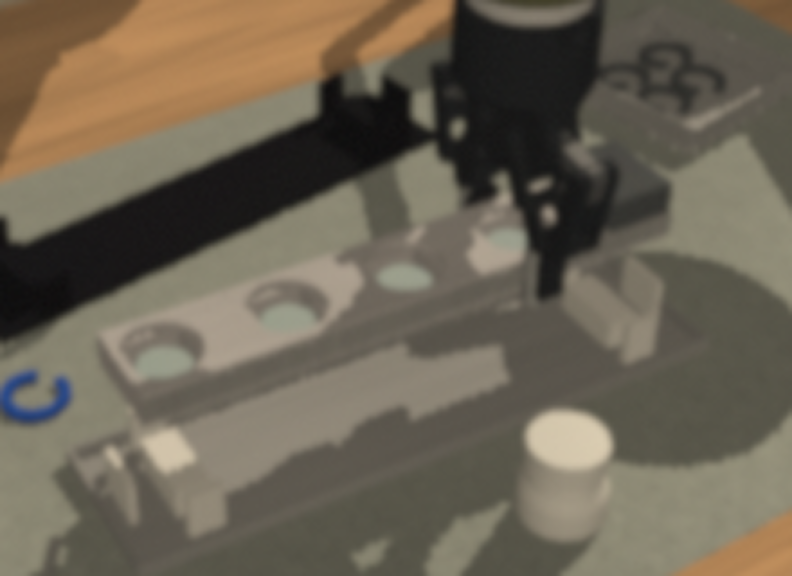

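The carrier's top corners at (364.5,157.5) and (363,183) agree with prediction to about 1 mm, and it's level. I correct the last offset and go down.

```bash
python3 -m inch '[-0.1,0.2,0.05,0,0,0,-0.2,0.6,0.1,0,0,0,-0.3,1.1,0.13,0,0,0,-0.3,1.7,0.13,0,0,0,-0.3,2.3,0.13,0,0,0,-0.3,2.9,0.13,0,0,0,-0.3,3.3,0.13,0,0,0,-0.3,3.5,0.13,0,0,0]'
python3 -m inch '[0,0,0,0,0,0,0,0,0,0,0,0,0,0,0,0,0,0]'
python3 to.py 680.6 63.6 9 -93.15
python3 - <<'E'
from h import *
im=save('top','t38.png')
cv2.imwrite('pics/t38c.png',cv2.resize(im[120:230,190:390],None,fx=4,fy=4,interpolation=cv2.INTER_CUBIC)[:,:,::-1])
save('scene','s38.png',(190,170,410,330),3.6)
E
```

```text
time_s: 65.63
eef_pos: [680.3, 63.6, 28.4]
ee_rot: [0.486, -0.487, 0.514, -0.513]
force: [-0.3, -2.4, -9.7]
grip_width: 0.639
time_s: 65.88
eef_pos: [681.0, 63.5, 29.9]
ee_rot: [-0.487, 0.486, -0.513, 0.513]
force: [1.0, -2.5, -9.2]
grip_width: 0.635
t 65.88 pos [681.   63.5  29.9] F [ 1.  -2.5 -9.2] w 0.635
row [-0.    2.09 -0.04] [-0.001  0.002  0.   ] |d|mm 21
```

View pics/t38c.png

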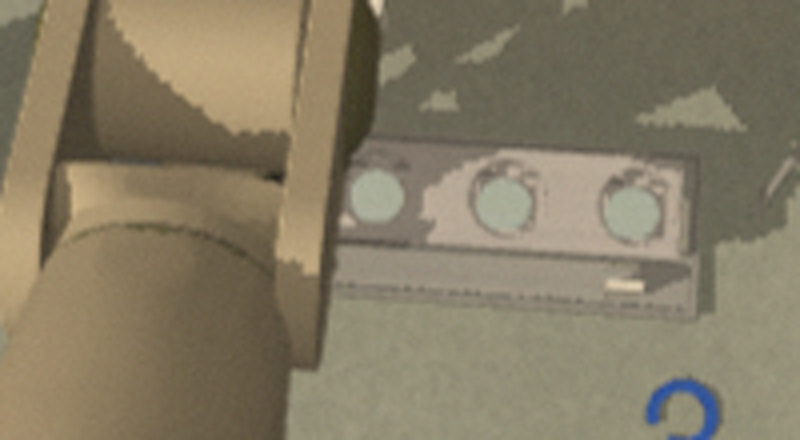

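View pics/s38.png

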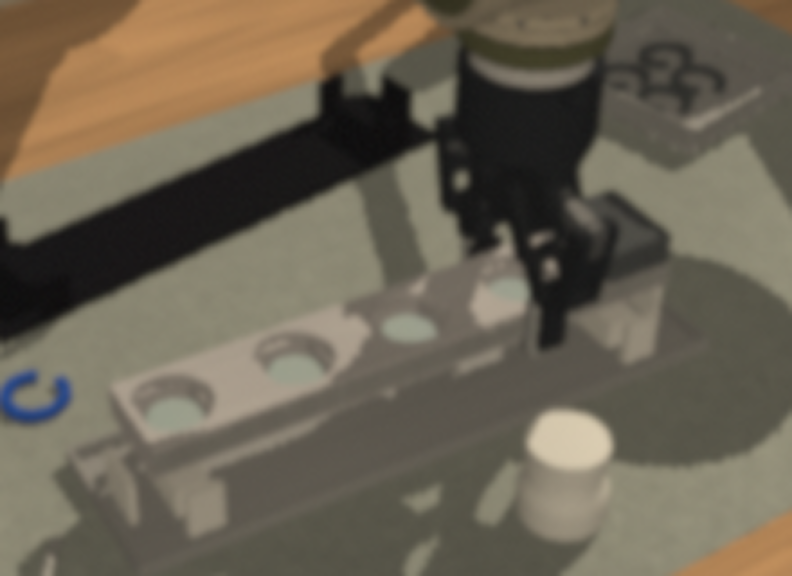

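It's over the saddles and aligned. I lower it slowly.

```bash
python3 -m inch '[0,0.3,-0.03,0,0,0,0,0.6,-0.03,0,0,0,0,0.9,-0.03,0,0,0,0,1.2,-0.03,0,0,0,0,1.5,-0.03,0,0,0,0,1.7,-0.03,0,0,0,0,1.7,-0.03,0,0,0]'
python3 -m inch '[0,0,0,0,0,0]'
python3 to.py 680.6 63.6 9 -93.15
python3 - <<'E'
from h import *
im=save('top','t39.png')
cv2.imwrite('pics/t39c.png',cv2.resize(im[120:230,190:390],None,fx=4,fy=4,interpolation=cv2.INTER_CUBIC)[:,:,::-1])
save('scene','s39.png',(190,170,410,330),3.6)
E
```

```text
time_s: 66.57
eef_pos: [680.1, 63.6, 11.8]
ee_rot: [0.486, -0.487, 0.513, -0.513]
force: [-0.2, -0.7, -9.2]
grip_width: 0.633
time_s: 66.65
eef_pos: [680.4, 63.6, 12.4]
ee_rot: [0.486, -0.486, 0.513, -0.513]
force: [0.6, 2.4, -8.5]
grip_width: 0.638
t 66.65 pos [680.4  63.6  12.4] F [ 0.6  2.4 -8.5] w 0.638
row [0.   0.34 0.02] [ 0.     0.001 -0.   ] |d|mm 3
```

View pics/t39c.png

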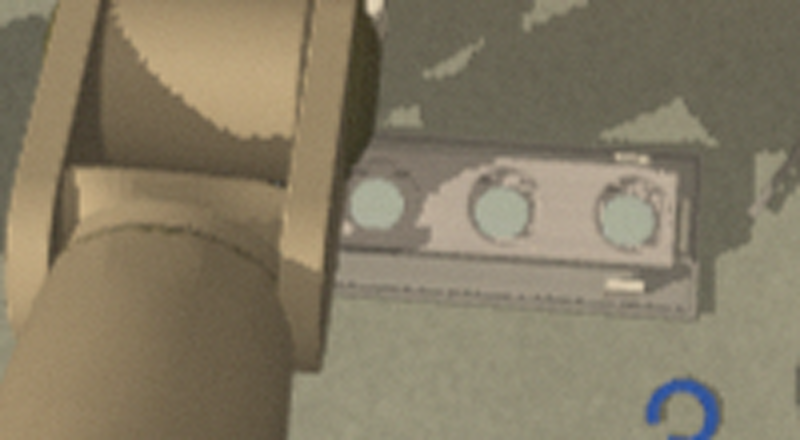

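View pics/s39.png

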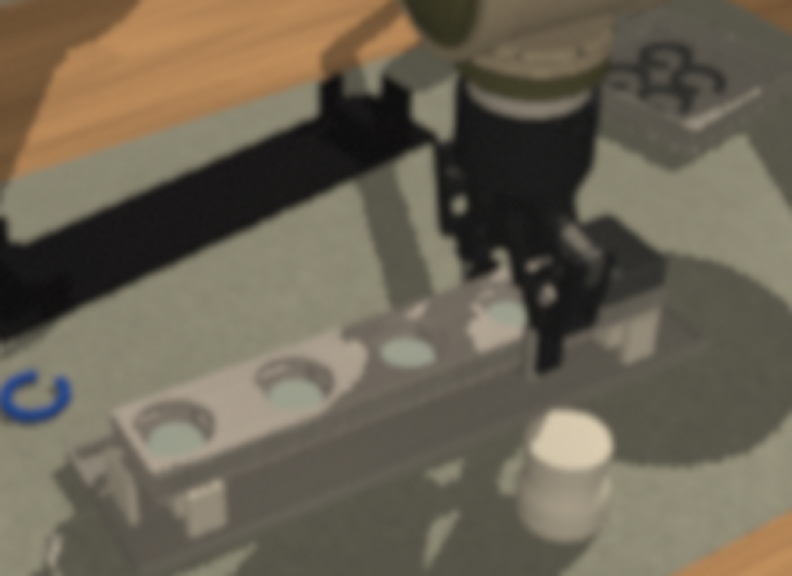

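The carrier's ends are between the lips, the bottom is below their tops and there's no contact force. I seat it.

```bash
python3 -m inch '[0,0.1,0,0,0,0,0,0.2,0,0,0,0,0,0.3,0,0,0,0,0,0.36,0,0,0,0,0,0.36,0,0,0,0,0,0.36,0,0,0,0]'
python3 -m inch '[0,0,0,0,0,0,0,0,0,0,0,0]'
```

```text
time_s: 67.25
eef_pos: [680.6, 63.5, 9.2]
ee_rot: [-0.487, 0.486, -0.513, 0.513]
force: [0.3, -3.4, -6.9]
grip_width: 0.635
time_s: 67.42
eef_pos: [680.6, 63.6, 9.2]
ee_rot: [-0.487, 0.486, -0.513, 0.513]
force: [0.3, -0.3, -5.8]
grip_width: 0.637
```

```bash
python3 -m inch '[0,0.05,0,0,0,0,0,0.08,0,0,0,0,0,0.08,0,0,0,0]'
python3 -m inch '[0,0,0,0,0,0,0,0,0,0,0,0,0,0,0,0,0,0,0,0,0,0,0,0,0,0,0,0,0,0,0,0,0,0,0,0]' -1
python3 to.py 680.6 63.6 160 -93.15
```

```text
time_s: 67.67
eef_pos: [680.8, 63.6, 9.1]
ee_rot: [-0.487, 0.486, -0.513, 0.513]
force: [-3.2, -1.1, 2.8]
grip_width: 0.635
time_s: 68.17
eef_pos: [680.5, 63.6, 8.2]
ee_rot: [-0.486, 0.486, -0.513, 0.513]
force: [-0.4, -0.3, 0.4]
grip_width: 1.001
t 68.17 pos [680.5  63.6   8.2] F [-0.4 -0.3  0.4] w 1.001
row [-0.000e+00 -1.518e+01  1.000e-02] [-0.     0.001  0.   ] |d|mm 152
```

```bash
python3 -m inch '[0,-1,0,0,0,0,0,-3,0,0,0,0,0,-6,0,0,0,0,0,-10,0,0,0,0,0,-14,0,0,0,0,0,-18,0,0,0,0,0,-22,0,0,0,0,0,-22,0,0,0,0]'
python3 -m inch '[-3,0,-2,0,0,0,-6,0,-5,0,0,0,-9,0,-9,0,0,0,-12,0,-13,0,0,0,-15,0,-17,0,0,0,-18,0,-21,0,0,0,-21,0,-25,0,0,0,-24,0,-28,0,0,0]'
python3 -m inch '[0,0,0,0,0,0,0,0,0,0,0,0,0,0,0,0,0,0]'
python3 - <<'E'
from h import *
im=save('top','t40.png')
q=rect('top',im,590,770,-210,190,42,2); cv2.imwrite('pics/rk3.png',q[:,:,::-1])
save('scene','s40.png')
E
```

```text
time_s: 68.83
eef_pos: [682.5, 63.6, 238.7]
ee_rot: [-0.49, 0.483, -0.509, 0.517]
force: [0.3, 0.3, 0.6]
grip_width: 1.002
time_s: 69.5
eef_pos: [442.6, 289.2, 228.8]
ee_rot: [-0.487, 0.486, -0.513, 0.513]
force: [0.2, 0.4, -0.0]
grip_width: 0.997
time_s: 69.75
eef_pos: [444.8, 288.3, 228.6]
ee_rot: [-0.487, 0.486, -0.513, 0.513]
force: [-0.2, -0.3, -0.1]
grip_width: 1.001
```

View pics/t40.png

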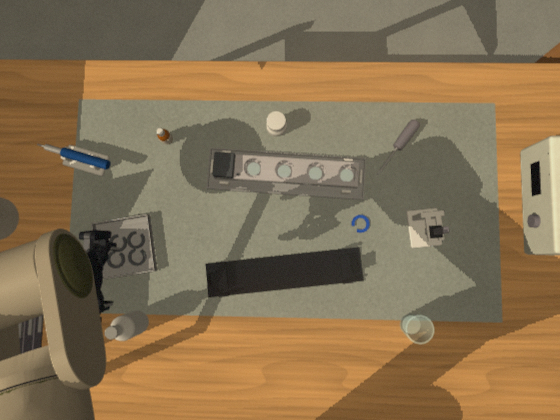

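View pics/rk3.png

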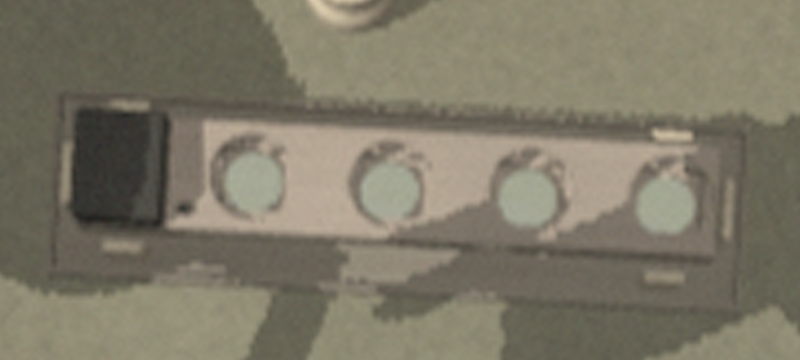

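View pics/s40.png

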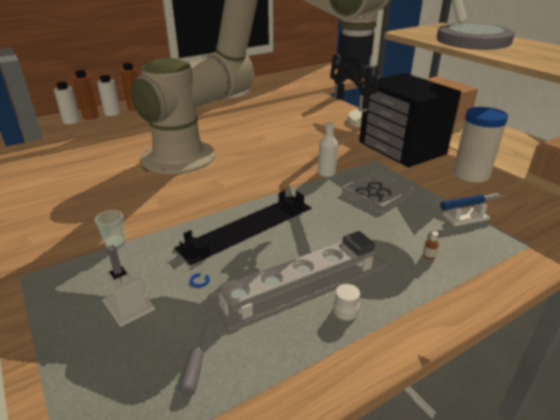

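Run:
```python
from h import *
im=np.load('last_scene.npy')
cv2.imwrite('pics/s41.png',cv2.resize(im[220:330,200:400],None,fx=4,fy=4,interpolation=cv2.INTER_CUBIC)[:,:,::-1])
im=np.load('last_top.npy')
cv2.imwrite('pics/t41.png',cv2.resize(im[200:290,75:175],None,fx=6,fy=6,interpolation=cv2.INTER_CUBIC)[:,:,::-1])
```

```text
(no output)
```

View pics/s41.png

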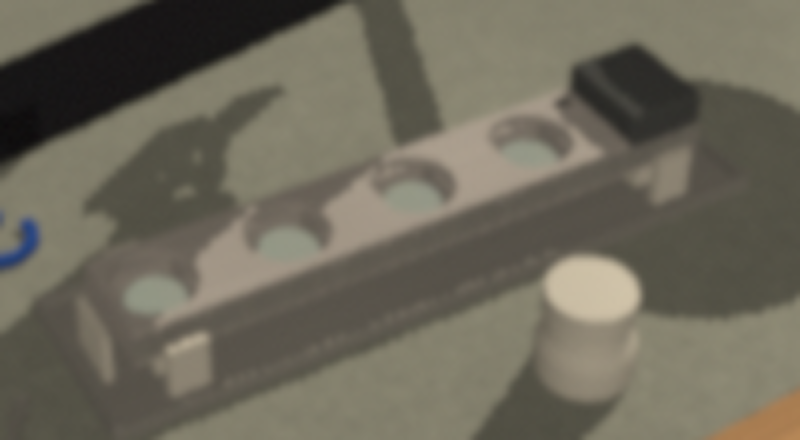

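View pics/t41.png

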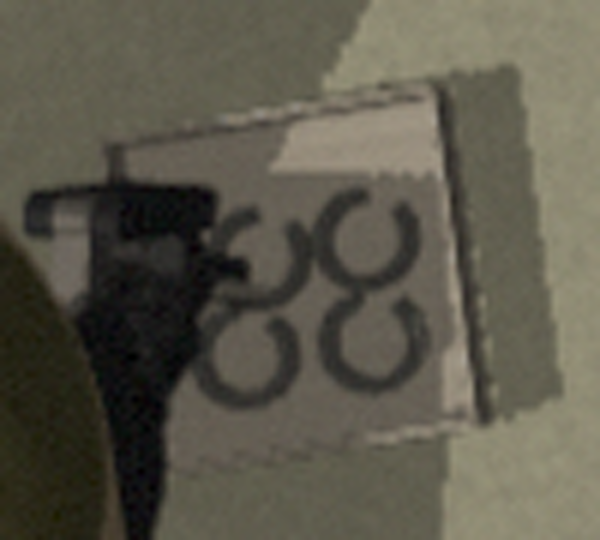

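The carrier sits level between the lips, with all four lenses in their cells (about (239,294), (272,280), (303,268) and (331,254)). All four rings are in the tray, the pick is in its stand and the arm is clear. I hand the job in.

```bash
python3 -c "
from rig import ctrl
print(ctrl.finish_job())"
```

```text
the job is handed in; nothing more can be done
None
```

I finished the job and handed it in at about 70 s; `finish_job` reports no verdict, so the result is judged only by my own checks.

**Rings:** All four rings were fitted. I hooked each one out with the pick's tip under its end and carried it on the foot to the steel tray, where all four lie flat. I then hung the pick back in its stand.

**Carrier:** My first grip, at carrier y of about +52 mm, showed a mean torque putting the balance point further toward +y. I set the carrier down, shifted the grip 20 mm, and the mean torque dropped to about zero. I then lifted it level and lowered it onto the wash rack.

**Last checks:**
- The carrier sits between the lips, centred to about 1 mm by eye in the pictures, and level.
- The lenses show in all four cells.
- The pick is upright by its collar, and the bystanders and both blue look-alikes (ring and tool) were left alone.
- The arm is clear of everything.

**Disagreement:** The torque reading swung by about ±0.4 N m while I held the carrier, although tracking one end of it in the pictures showed no movement. I relied on the mean of those readings.

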